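# Make up a bracket kit by weight

## Task

Make up a kit on the spring scale: first stand the brass check weight back upright in the middle of its round rubber pad, then lift the top tray off the stack and set it flat and centred on the empty pan. Lay the top metal plate of its stack flat on the tray's floor, and put bracket castings from the mat into the tray until the pan's pointer is as nearly level with the black mark as whole castings allow. Spare castings stay down on the mat or bench; leave the mark, the other trays and plates and everything else where they are.

Things in the scene. Friction and masses are not known exactly. Their poses are not given: they have to be found in the camera images.
- scale: Grey bench scale, fixed to the bench, with a flat steel pan held up by a spring. Base 170 x 210 mm and 36 mm high. Origin: centre of its underside; z up; its x points to the gauge side (away from the robot), y along the pan's long side.
- pan (a joint): How far the spring pan has sunk, in m: 0 empty, 0.085 at the bottom stop. Spring 130 N/m (100 g sinks it 7.5 mm); it settles within a second. At the start the check weight alone holds it at about 0.030.
- pan_top (a point): Centre of the pan's flat upper face (pan 190 mm along x by 250 mm along y, no rim), 130 mm above the bench when empty; it moves down with the pan. Axes as the scale's.
- pan_pointer (a point): Tip of the flat dark pointer that sticks out of the middle of the pan's gauge-side edge and moves with the pan.
- mark_tip (a point): Tip of the black mark, a tab on a stiff sliding collar on the gauge post, right beside the pointer's path; leave it where it is. It is set for this order, 56 to 70 mm below the pointer's empty position. Pointer and mark are level when the heights of the two tips agree.
- weight: Brass check weight, 0.4 kg: upright cylinder 40 mm in diameter and 35 mm high, with a knob 20 mm wide on top (50 mm overall). Origin: centre of its underside. It stands on the pan at the start.
- weight_pad: Its home: round black rubber pad, 68 mm in diameter, 3 mm thick, fixed on the bench between scale and robot. Origin: centre of its underside.
- tray_a: TOP one of three stacked identical grey kit trays, 0.2 kg: 170 mm along x, 240 mm along y, 34 mm high; origin: centre of the underside. Floor at z = 7 mm, walls 4 mm. A solid divider 14 mm thick along x at y = 0, top at z = 29 mm, is the handle, pinched from above along y. Two compartments, each 162 mm in x and 109 mm in y (7 to 116 mm either side of the middle).
- tray_b: The middle tray, same shape; stays in the stack. Trays stack 30 mm apart: a 4 mm high foot (156 x 226 mm) of each fits loosely into the rim of the one below.
- tray_c: The bottom tray of the stack, same shape; on a plywood board 10 mm thick; stays.
- plate_a: The TOP plate of a stack of three identical loose metal base plates, on the rubber parts mat: 100 mm along its x, 52 mm along y, 10 mm thick, 140 g. Origin: centre of its underside.
- plate_b: The middle plate, same shape; stays in the stack.
- plate_c: The bottom plate, same shape, on the black parts mat (310 x 250 mm, 2 mm thick, on the other side of the scale from the trays); stays.
- tape_roll: Small roll of card, 42 mm across and 18 mm high, among the castings: not part of the job, leave it alone. Origin: centre of its underside.
- connector: Small black plastic block 36 x 22 x 14 mm among the castings: not part of the job, leave it alone. Origin: centre of its underside.
- screwdriver: Screwdriver about 160 mm long lying on the bench near the robot: leave it alone.
- casting_1: Bare aluminium bracket casting, like an upturned T: base 44 mm along its x by 46 mm along y and 14 mm high, with an upright rib 16 mm thick (along y) and 44 mm long (along x) on top, its top at z = 46 mm; pinch the rib along y. 125 g, give or take 8 %. Origin: centre of its underside. Starts on the mat. Five to seven castings are present; None if absent.
- casting_2: Another such casting. Five to seven castings are present; None if absent.
- casting_3: Another such casting. Five to seven castings are present; None if absent.
- casting_4: Another such casting. Five to seven castings are present; None if absent.
- casting_5: Another such casting. Five to seven castings are present; None if absent.
- casting_6: Another such casting. Five to seven castings are present; None if absent.
- casting_7: Another such casting. Five to seven castings are present; None if absent.
Things that resemble listed ones, but are neither listed nor needed, are in the scene too. What is shaped like the casting_4 but blue is not meant.

How it is judged:
On the way, in this order (a step that is already met when the one before it is completed fails the run):
1. the check weight stands on its pad (horizontal distance between weight and weight_pad below 0.018 m and height (world z) of weight below 0.01 m and angle between weight's own z axis and vertical below 0.1 rad and linear speed of weight below 0.02 m/s), for 0.2 s.
2. the top tray sits flat on the pan (x of tray_a in the frame of pan_top between -0.04 and 0.04 m and y of tray_a in the frame of pan_top between -0.04 and 0.04 m and z of tray_a in the frame of pan_top between -0.004 and 0.006 m and angle between tray_a's own z axis and vertical below 0.06 rad and linear speed of tray_a below 0.03 m/s), for 0.2 s.
At the end, for the whole second after the job is handed in: Weight upright within 18 mm of pad centre; top tray flat, within 40 mm of pan centre each way; top plate flat on its floor; each casting in the tray or down on mat/bench; other trays, plates within 40 mm of their start; pan at rest, pointer within 6.5 mm of the mark (a casting moves it 9.4 mm) (all of step 1 and all of step 2 and x of plate_a in the frame of tray_a between -0.06 and 0.06 m and y of plate_a in the frame of tray_a between -0.1 and 0.1 m and z of plate_a in the frame of tray_a between 0.003 and 0.013 m and angle between plate_a's own z axis and vertical below 0.08 rad and ((x of casting_1 in the frame of tray_a between -0.083 and 0.083 m and y of casting_1 in the frame of tray_a between -0.118 and 0.118 m and z of casting_1 in the frame of tray_a between 0.002 and 0.05 m) or height (world z) of casting_1 below 0.03 m) and ((x of casting_2 in the frame of tray_a between -0.083 and 0.083 m and y of casting_2 in the frame of tray_a between -0.118 and 0.118 m and z of casting_2 in the frame of tray_a between 0.002 and 0.05 m) or height (world z) of casting_2 below 0.03 m) and ((x of casting_3 in the frame of tray_a between -0.083 and 0.083 m and y of casting_3 in the frame of tray_a between -0.118 and 0.118 m and z of casting_3 in the frame of tray_a between 0.002 and 0.05 m) or height (world z) of casting_3 below 0.03 m) and ((x of casting_4 in the frame of tray_a between -0.083 and 0.083 m and y of casting_4 in the frame of tray_a between -0.118 and 0.118 m and z of casting_4 in the frame of tray_a between 0.002 and 0.05 m) or height (world z) of casting_4 below 0.03 m) and ((x of casting_5 in the frame of tray_a between -0.083 and 0.083 m and y of casting_5 in the frame of tray_a between -0.118 and 0.118 m and z of casting_5 in the frame of tray_a between 0.002 and 0.05 m) or height (world z) of casting_5 below 0.03 m) and ((x of casting_6 in the frame of tray_a between -0.083 and 0.083 m and y of casting_6 in the frame of tray_a between -0.118 and 0.118 m and z of casting_6 in the frame of tray_a between 0.002 and 0.05 m) or height (world z) of casting_6 below 0.03 m) and ((x of casting_7 in the frame of tray_a between -0.083 and 0.083 m and y of casting_7 in the frame of tray_a between -0.118 and 0.118 m and z of casting_7 in the frame of tray_a between 0.002 and 0.05 m) or height (world z) of casting_7 below 0.03 m) and distance of each of tray_b, tray_c, plate_b, plate_c from where it was at the start of the episode below 0.04 m and z of pan_pointer in the frame of mark_tip between -0.0065 and 0.0065 m and velocity of joint pan between -0.01 and 0.01 m/s); the robot touches nothing.
It fails at once if the mark is shifted by more than 4 mm (distance of mark_tip from where it was at the start of the episode above 0.004 m).
It fails at once if the tape roll is shoved more than 60 mm (distance of tape_roll from where it was at the start of the episode above 0.06 m).
It fails at once if the connector is shoved more than 60 mm (distance of connector from where it was at the start of the episode above 0.06 m).
It fails at once if the screwdriver is shoved more than 40 mm (distance of screwdriver from where it was at the start of the episode above 0.04 m).
Of casting_1, casting_2, casting_3, casting_4, casting_5, casting_6, casting_7 only 5 to 7 are there at a start; the rules pass over those that are not, and their reading is None.
At some moment in a run one of casting_1, casting_2, casting_3, casting_4, casting_5, casting_6, casting_7, weight may be knocked a few centimetres aside while the robot is not near it.
Once in a run the grip may slacken for a moment while it holds something.
It also fails if it takes over 210 s, if anything falls off the work surface, if the arm or the gripper's body presses on something with over 40 N, if the wrist force passes 120 N, or if a joint passes its speed limit or range.

## Robot

A 6-joint arm with a two-finger parallel gripper is mounted at the origin on the work surface. World frame = base frame: x ahead of the robot, y to its left, z up, the work surface at z = 0. Lengths are in m, angles in rad, forces in N, time in s.
With the tool pointing down it reaches from about 0.35 to 0.85 m from the base axis. Payload 8.1 kg.
Tool frame: the origin (TCP) lies on the centre line of the jaws, within the pads' length; the fingertips stand 14 mm ahead of it and the grasp point (between the pads) lies 5 mm behind it; z points along the fingers, y is the direction in which the jaws open and shut (so a half turn about z gives the same grasp; the last joint's range is limited). The gripper opens to 93 mm and grips with 3 to 60 N. Pads are 15 mm wide; open, the fingers measure 128 mm over their backs; the gripper's body (75 mm by 188 mm) begins 65 mm behind the grasp point.
Start: joints at [1.226, 0.13, 1.488, -0, 1.523, -0.085], TCP at [0.154, 0.58, 0.233] pointing down, gripper open.
Joint ranges: [-2.96, 2.96], [-0.89, 2.26], [0.02, 2.5], [-1.34, 4.48], [0, 2.73], [-2.66, 2.66]. Speed limits (rad/s): [2.39, 2.39, 2.79, 3.14, 3.14, 3.14].

## Interface

Orientations are given as a rotation vector (axis times angle).
In Python, from plant import robot gives the robot as it stands.
- The arm moves only by the tool jog_arm, never from a script. Its argument "steps" is a list of rows, each a list of 7 numbers: the closure, from 0 (fully open) to 1 (shut), then the shift along the tool's x, y, z in m, then the turn, a rotation vector about the tool's x, y, z in rad. In form: [[jaw, tx, ty, tz, rx, ry, rz], ...]. A call has 1 to 5 rows; each row is the pose to reach, as a shift and turn from the pose measured when the call began, along the tool's axes at that moment; what a row does not reach only later rows make up. A row lasts 1/8 s, in which the tool goes at most 62.5 mm and 10.7 degrees, less where a joint would pass 70% of its speed; a pose out of reach is approached as far as the arm can. A call with a gripper value outside its range is refused whole. The fingers move at their own pace and stop on an object; "force" is the grip in N (left out, the last holds). Time passes only in rows, so rows that repeat a pose let the fingers close. It gives the time, the measured TCP pose, the force and the opening at its end, in the units of the state.
- robot.read_state(): the state, without advancing time (a new reading comes with each control period).
- robot.read_camera(name): name is "side" or "top"; returns a dict with "image" (420x560x3 uint8, red, green, blue), "mtx" (3x3 intrinsics, pixels), "D" ([k1, k2, p1, p2, k3] as OpenCV has them; the pictures are not rectified), "extrinsics" (4x4, takes a point from camera to world coordinates). Camera axes: x right, y down, z forward; pixel columns grow to the right and rows downward; lengths in m; the calibration is good to about 2 mm. A picture is of the moment at which its call begins. There is no depth.
- robot.close_job(): hands the job in, once; it reports no verdict.
The state is a dict: "t": time; "q": joint angles; "dq": joint speeds; "joint_torque": joint torques, N m; "tool_pos": TCP position; "orientation": TCP orientation; "force": force on the tool from outside, world axes, zero at the start; "wrist_torque": the same for the moment, N m; "opening": finger opening in m.
Only numpy, scipy, OpenCV 4.12 (cv2) and the standard library are available. Lean on these libraries where they do the work, as an engineer would, in place of code of your own. Each camera call takes 0.05 s, during which the arm holds its last target.

## Working session

There is one attempt and no reset: what is moved stays moved. The work goes in short steps, Python scripts to look and compute and a tool call to move; the robot and the scene stay as the last step left them, time stands still between calls to the robot, and variables do not carry over. Pictures are saved under pics/ and viewed, and the job is handed in when it is done.

Besides the shell and the picture viewer there is one more tool, called after "Request:" in YAML: its name, and indented under it one key for each argument. jog_arm: Moves the arm, as the interface text tells. Its arguments: {"type":"object","properties":{"steps":{"type":"array"},"force":{"type":"number"}},"required":["steps"]}

```bash
ls; mkdir -p pics; cat > h.py <<'E'
import numpy as np, cv2
from plant import robot
def snap(name,fn):
    c=robot.read_camera(name); cv2.imwrite('pics/'+fn,c['image'][:,:,::-1]); np.savez('pics/'+fn+'.npz',**c); return c
def load(fn): return dict(np.load('pics/'+fn+'.npz'))
def px2w(c,uv,z):
    p=cv2.undistortPoints(np.array([[uv]],float),c['mtx'],c['D'])[0,0]
    E=c['extrinsics']; d=E[:3,:3]@np.array([p[0],p[1],1]); o=E[:3,3]
    return o+d*(z-o[2])/d[2]
def w2px(c,P):
    E=np.linalg.inv(c['extrinsics']); r=cv2.Rodrigues(E[:3,:3])[0]
    return cv2.projectPoints(np.array(P,float).reshape(-1,1,3),r,E[:3,3],c['mtx'],c['D'])[0][:,0]
def crop(fn,x0,y0,x1,y1,s,out):
    im=cv2.imread('pics/'+fn)[y0:y1,x0:x1]; cv2.imwrite('pics/'+out,cv2.resize(im,None,fx=s,fy=s,interpolation=cv2.INTER_CUBIC))
E
python3 - <<'E'
from h import *
for n in('top','side'):
    c=snap(n,n+'0.png'); print(n,c['mtx'].round(1).tolist(),c['D'],c['extrinsics'].round(3).tolist())
print({k:np.round(v,3) for k,v in robot.read_state().items()})
E
```

```text
pics
top [[482.6, 0.0, 277.0], [0.0, 482.6, 209.5], [0.0, 0.0, 1.0]] [0.00553158 0.         0.         0.         0.        ] [[0.01, -0.995, 0.099, 0.414], [-1.0, -0.009, 0.019, 0.049], [-0.018, -0.099, -0.995, 1.548], [0.0, 0.0, 0.0, 1.0]]
side [[456.4, 0.0, 279.8], [0.0, 456.4, 210.9], [0.0, 0.0, 1.0]] [-0.0422999  0.         0.         0.         0.       ] [[0.939, -0.218, 0.266, 0.252], [-0.344, -0.618, 0.707, -0.78], [0.011, -0.755, -0.655, 0.88], [0.0, 0.0, 0.0, 1.0]]
{'t': np.float64(0.1), 'q': array([ 1.226,  0.131,  1.489,  0.   ,  1.523, -0.085]), 'dq': array([ 0.001,  0.   , -0.002, -0.001, -0.002,  0.   ]), 'joint_torque': array([ 1.0000e-03, -5.6134e+01, -4.9309e+01,  7.7000e-02,  2.9000e-02,
       -0.0000e+00]), 'tool_pos': array([0.154, 0.579, 0.232]), 'orientation': array([-4.070e-01, -3.115e+00,  3.000e-03]), 'force': array([ 0.237,  0.158, -0.298]), 'wrist_torque': array([ 0.005,  0.033, -0.005]), 'opening': np.float64(0.093)}
```

View pics/top0.png

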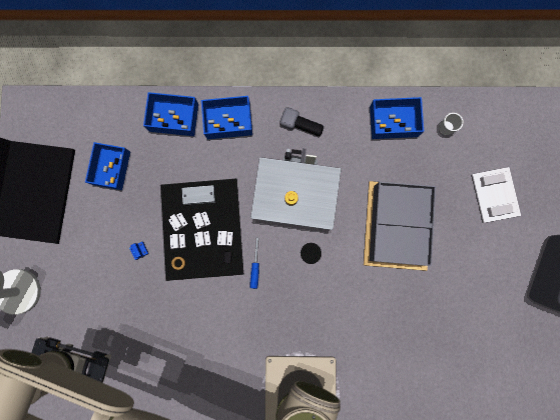

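View pics/side0.png

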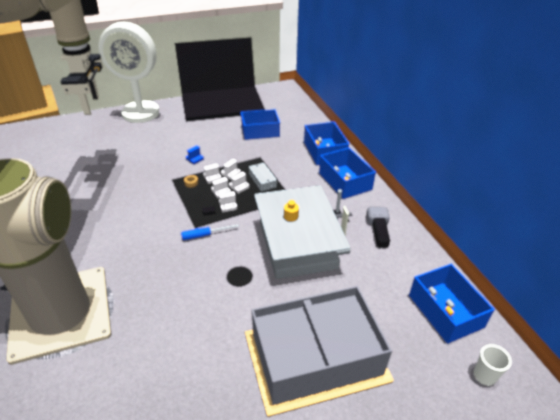

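The top view shows the weight at (291,198), the pad at (311,253), the trays at (402,224), the plates at (198,195) and the screwdriver at (255,270). Five castings sit around (175–225, 215–240). Look-alikes are the blue casting (139,250), the tape roll (178,263) and the connector (228,257). I'll check these in close crops.

```bash
python3 - <<'E'
from h import *
crop('top0.png',120,170,260,290,5.5,'c1.png')
crop('top0.png',240,140,450,280,3.8,'c2.png')
crop('side0.png',160,150,360,300,4,'c3.png')
E
```

```text
(no output)
```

View pics/c1.png

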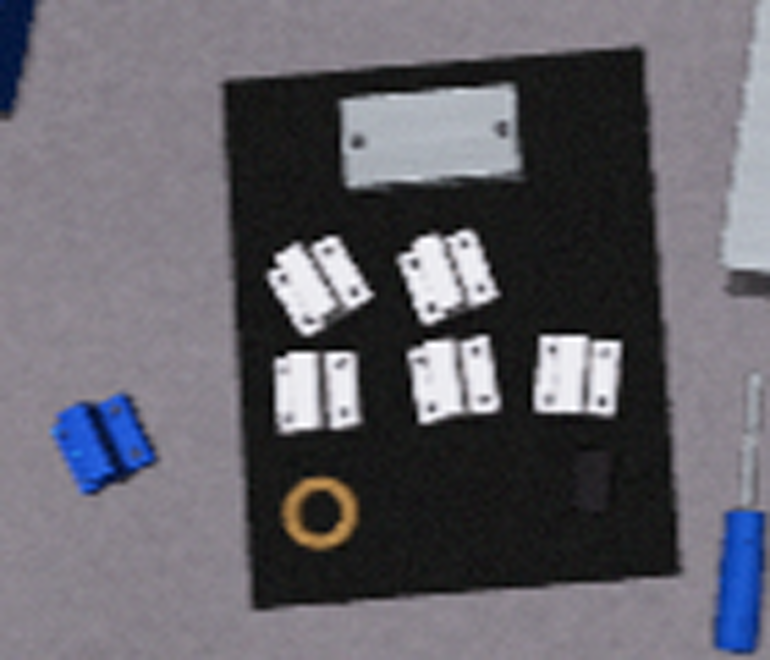

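View pics/c2.png

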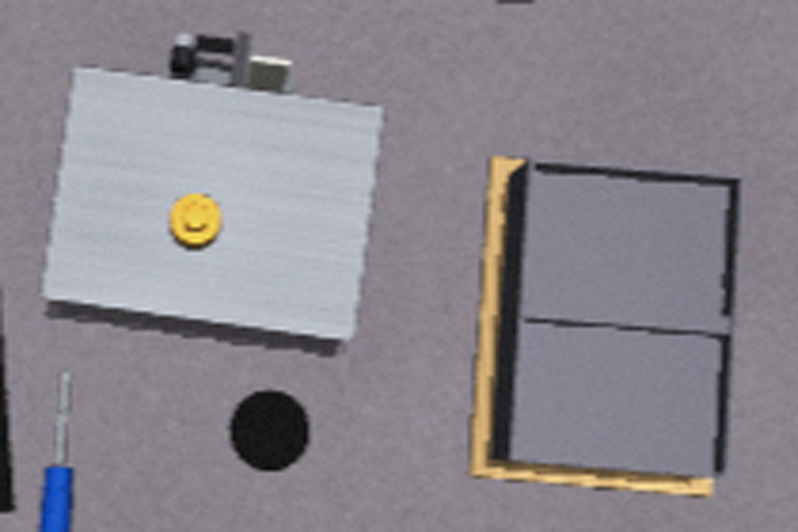

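View pics/c3.png

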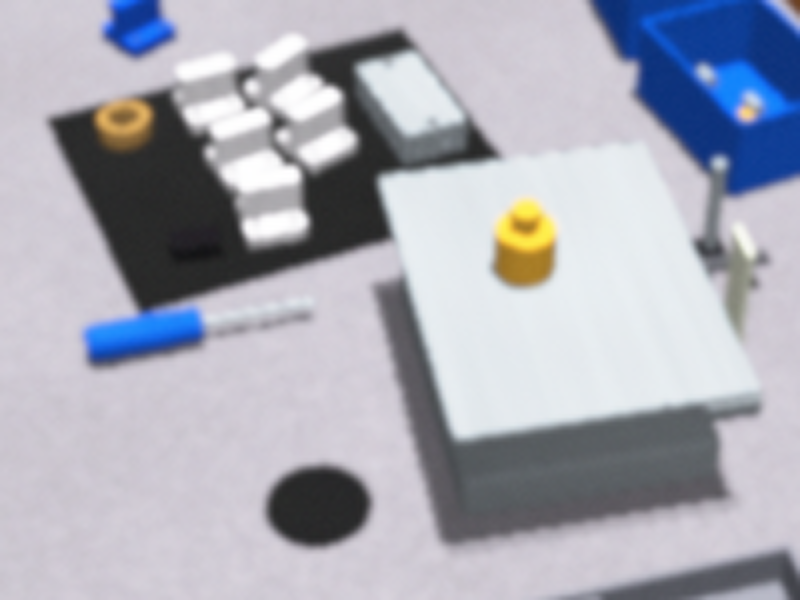

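The crops show five bare aluminium castings on the mat. The blue one is off the mat and will be ignored. Next I'll measure all the poses.

```bash
cat >> h.py <<'E'
from scipy.optimize import minimize, differential_evolution
def box(x,y,yaw,z0,z1,lx,ly,ox=0,oy=0):
    c,s=np.cos(yaw),np.sin(yaw); P=[]
    for dx in(-lx/2,lx/2):
        for dy in(-ly/2,ly/2):
            for z in(z0,z1):
                a,b=dx+ox,dy+oy; P.append([x+c*a-s*b,y+s*a+c*b,z])
    return P
def sil(c,boxes,roi,S=4):
    x0,y0,x1,y1=roi; m=np.zeros(((y1-y0)*S,(x1-x0)*S),np.uint8)
    for b in boxes:
        p=(w2px(c,b)+.5-[x0,y0])*S
        cv2.fillConvexPoly(m,cv2.convexHull(p.astype(np.float32)).round().astype(np.int32),255)
    return cv2.resize(m,(x1-x0,y1-y0),interpolation=cv2.INTER_AREA)/255.
def cast(x,y,yaw,z=0.002): return [box(x,y,yaw,z,z+.014,.044,.046),box(x,y,yaw,z+.014,z+.046,.044,.016)]
def plate(x,y,yaw,z0=.002,z1=.032): return [box(x,y,yaw,z0,z1,.100,.052)]
def fit(c,mask,model,x0,pad=6):
    ys,xs=np.nonzero(mask); roi=(max(xs.min()-pad,0),max(ys.min()-pad,0),min(xs.max()+pad,559),min(ys.max()+pad,419))
    M=(mask[roi[1]:roi[3],roi[0]:roi[2]]>0).astype(float); M=cv2.GaussianBlur(M,(3,3),.6)
    f=lambda p:np.abs(cv2.GaussianBlur(sil(c,model(*p),roi),(3,3),.6)-M).sum()
    best=None
    for dy in np.linspace(-.7,.7,5):
        r=minimize(f,[x0[0],x0[1],x0[2]+dy],method='Nelder-Mead',options=dict(initial_simplex=[[x0[0],x0[1],x0[2]+dy],[x0[0]+.01,x0[1],x0[2]+dy],[x0[0],x0[1]+.01,x0[2]+dy],[x0[0],x0[1],x0[2]+dy+.2]],xatol=2e-4,fatol=.05))
        if best is None or r.fun<best.fun: best=r
    return best
def whitemask(im,thr=110):
    return ((im.min(2)>thr)).astype(np.uint8)
def castings(c,roi,yaw0=0,zs=0.002,thr=110):
    x0,y0,x1,y1=roi
    m=np.zeros((420,560),np.uint8); m[y0:y1,x0:x1]=whitemask(c['image'],thr)[y0:y1,x0:x1]
    mc=cv2.morphologyEx(m,cv2.MORPH_CLOSE,np.ones((3,3),np.uint8))
    n,l,st,ce=cv2.connectedComponentsWithStats(mc)
    out=[]
    for i in range(1,n):
        if st[i,4]<60: continue
        w=px2w(c,ce[i],.02); r=fit(c,l==i,lambda x,y,a:cast(x,y,a,zs),[w[0],w[1],yaw0]); out.append((st[i,4],ce[i].round(1),r.x.round(4),round(r.fun,1)))
    return out
E
python3 - <<'E'
from h import *
c=load('top0.png'); im=c['image']
print('cast'); 
for o in castings(c,(163,208,240,255)): print(o)
m=np.zeros((420,560),np.uint8); m[182:208,170:225]=whitemask(im,100)[182:208,170:225]
w=px2w(c,(198,195),.03); r=fit(c,m,plate,[w[0],w[1],1.5]); print('plate',r.x.round(4),r.fun, m.sum())
hsv=cv2.cvtColor(im,cv2.COLOR_RGB2HSV)
yel=(hsv[...,0]<40)&(hsv[...,0]>15)&(hsv[...,1]>150); yel[:,:280]=0;yel[:,305:]=0;yel[:185]=0;yel[212:]=0
ys,xs=np.nonzero(yel); print('weight px',xs.mean(),ys.mean(),len(xs), px2w(c,(xs.mean(),ys.mean()),.125))
g=lambda X,Y:((X+.5)/3.8-.5+240,(Y+.5)/3.8-.5+140)
print('pad',px2w(c,g(269.5,430.5),.003))
P=[px2w(c,g(*q),.1) for q in [(75,67),(382,108),(351,340),(44,298)]]; print('pan',np.round(P,4).tolist(),np.mean(P,0))
T=[px2w(c,g(*q),.104) for q in [(534,163),(740,180),(717,472),(495,462)]]; print('tray?',np.round(T,4).tolist())
crop('top0.png',355,170,445,280,6.6,'c4.png')
crop('side0.png',235,280,400,410,4.8,'c5.png')
E
```

```text
cast
(np.int32(206), array([177.1, 220.8]), array([0.5273, 0.3968, 0.5897]), np.float64(25.6))
(np.int32(203), array([200.8, 219.5]), array([0.5325, 0.3218, 0.4042]), np.float64(22.8))
(np.int32(206), array([202. , 238.3]), array([0.4729, 0.3165, 0.1804]), np.float64(19.3))
(np.int32(208), array([224.4, 237.8]), array([ 0.4752,  0.2451, -0.0786]), np.float64(12.4))
(np.int32(210), array([177. , 240.6]), array([0.4645, 0.3963, 0.0814]), np.float64(14.3))
plate [0.6143 0.3325 1.6645] 85.73288556031741 521
weight px 290.79545454545456 197.62121212121212 132 [0.5915864  0.03501627 0.125     ]
pad [ 0.42986641 -0.0304093   0.003     ]
pan [[0.7179, 0.1315, 0.1], [0.6863, -0.1143, 0.1], [0.5006, -0.0894, 0.1], [0.5317, 0.1535, 0.1]] [0.60914639 0.02035877 0.1       ]
tray? [[0.6422, -0.2339, 0.104], [0.6298, -0.3958, 0.104], [0.4003, -0.373, 0.104], [0.4062, -0.201, 0.104]]
```

View pics/c4.png

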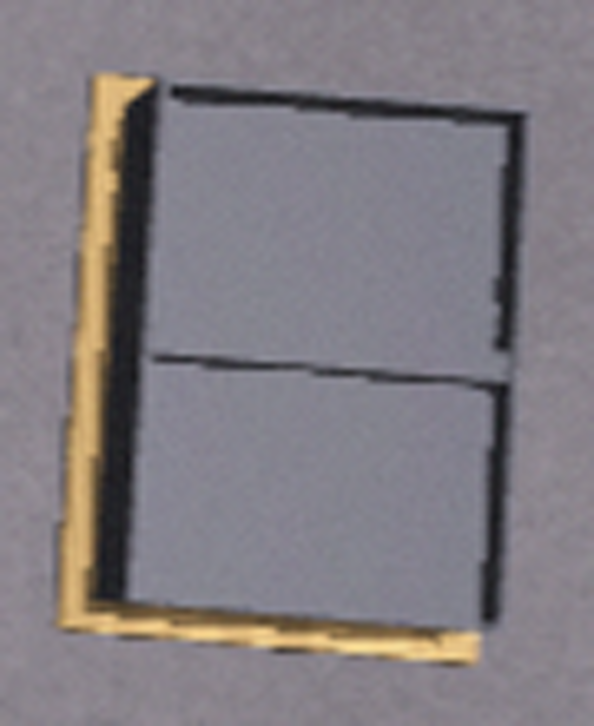

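View pics/c5.png

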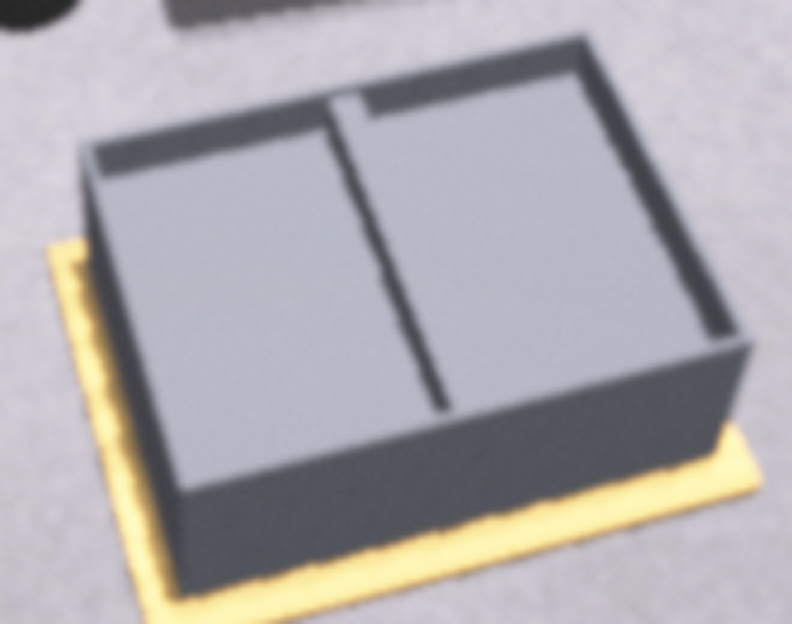

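```bash
python3 - <<'E'
from h import *
c=load('top0.png'); s=load('side0.png')
g=lambda X,Y:((X+.5)/6.6-.5+355,(Y+.5)/6.6-.5+170)
T=np.array([px2w(c,g(*q),.104) for q in [(160,80),(525,112),(497,627),(127,602)]]);print(T.round(4).tolist(),T.mean(0).round(4))
d=T[0]+T[1]-T[2]-T[3]; ay=np.arctan2(d[1],d[0]); e=T[0]+T[3]-T[1]-T[2]
print('yaw long',np.degrees(ay),'short',np.degrees(np.arctan2(e[1],e[0])),'len',np.linalg.norm(d[:2])/2,np.linalg.norm(e[:2])/2)
g=lambda X,Y:((X+.5)/4.8-.5+235,(Y+.5)/4.8-.5+280)
U=np.array([px2w(s,g(*q),.104) for q in [(82,147),(587,37),(750,345),(182,490)]]);print('side',U.round(4).tolist(),U.mean(0).round(4))
D=[px2w(s,g(*q),.099)for q in [(345,100),(455,410)]];print('div',np.round(D,4).tolist())
# weight, plate overlays
for cam,n in((c,'top0.png'),(s,'side0.png')):
    im=cam['image'][:,:,::-1].copy(); im=cv2.resize(im,None,fx=4,fy=4,interpolation=cv2.INTER_CUBIC)
    def poly(P,col=(0,0,255)):
        p=((w2px(cam,P)+.5)*4).astype(np.int32); cv2.polylines(im,[p],True,col,1)
    B=[(.5273,.3968,.5897),(.5325,.3218,.4042),(.4729,.3165,.1804),(.4752,.2451,-.0786),(.4645,.3963,.0814)]
    for b in B:
        for bx in cast(*b):
            poly([bx[i] for i in(1,3,7,5)])
        poly([cast(*b)[0][i] for i in(0,2,6,4)],(0,200,0))
    bx=plate(.6143,.3325,1.6645)[0]; poly([bx[i] for i in(1,3,7,5)]);poly([bx[i] for i in(0,2,6,4)],(0,200,0))
    t=np.arange(0,6.3,.2)
    for z,r in((.1,.02),(.135,.02),(.150,.01)): poly([[.5916+r*np.cos(a),.035+r*np.sin(a),z] for a in t])
    poly([[.4299+.034*np.cos(a),-.0304+.034*np.sin(a),.003] for a in t])
    if n[0]=='t': cv2.imwrite('pics/o1.png',im[4*175:4*275,4*150:4*340])
    else: cv2.imwrite('pics/o2.png',im[4*150:4*290,4*160:4*350])
E
```

```text
[[0.6447, -0.2299, 0.104], [0.6312, -0.3951, 0.104], [0.3982, -0.3775, 0.104], [0.4076, -0.2126, 0.104]] [ 0.5204 -0.3038  0.104 ]
yaw long -4.228950089829562 short 86.04276713346673 len 0.23569822229618712 0.1654333970129403
side [[0.4039, -0.2185, 0.104], [0.6385, -0.2375, 0.104], [0.627, -0.4024, 0.104], [0.3916, -0.3835, 0.104]] [ 0.5152 -0.3105  0.104 ]
div [[0.5226, -0.2298, 0.099], [0.5048, -0.3855, 0.099]]
```

View pics/o1.png

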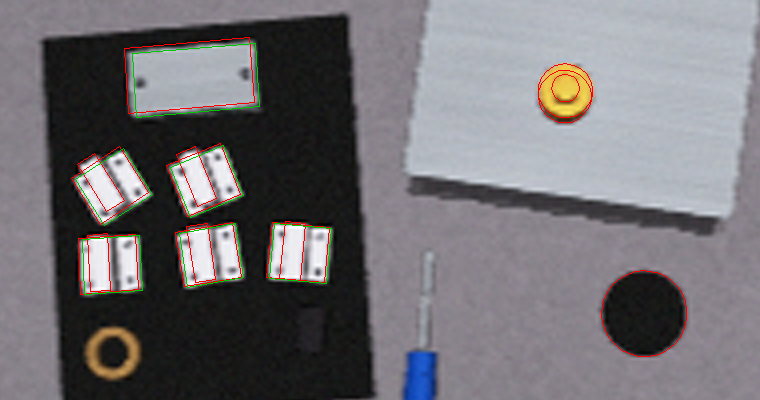

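View pics/o2.png

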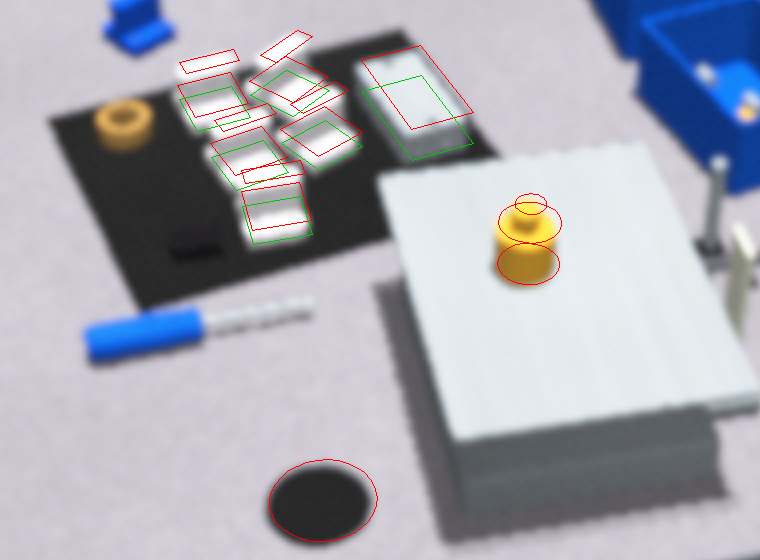

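```bash
cat >> h.py <<'E'
def tri(c,uv,s,uw):
    def ray(c,uv):
        p=cv2.undistortPoints(np.array([[uv]],float),c['mtx'],c['D'])[0,0]; E=c['extrinsics']; d=E[:3,:3]@np.array([p[0],p[1],1]); return E[:3,3],d/np.linalg.norm(d)
    o1,d1=ray(c,uv);o2,d2=ray(s,uw)
    A=np.stack([d1,-d2],1); t=np.linalg.lstsq(A,o2-o1,rcond=None)[0]
    a,b=o1+d1*t[0],o2+d2*t[1]; return (a+b)/2,np.linalg.norm(a-b)
E
python3 - <<'E'
from h import *
c=load('top0.png'); s=load('side0.png')
g=lambda q,S,x,y:((q[0]+.5)/S-.5+x,(q[1]+.5)/S-.5+y)
for a,b in zip([(75,67),(382,108),(351,340),(44,298)],[(640,145),(762,397),(460,437),(378,180)]):
    p,e=tri(c,g(a,3.8,240,140),s,g(b,4,160,150)); print('pan',p.round(4),e.round(4))
p,e=tri(c,g((196,215),3.8,240,140),s,g((526,208),4,160,150)); print('knob',p.round(4),e)
p,e=tri(c,g((269.5,430.5),3.8,240,140),s,g((318.5,505),4,160,150)); print('pad',p.round(4),e)
for a,b in zip([(160,80),(525,112),(497,627),(127,602)],[(587,37),(750,345),(182,490),(82,147)]):
    p,e=tri(c,g(a,6.6,355,170),s,g(b,4.8,235,280)); print('tray',p.round(4),e.round(4))
for a,b in zip([(340,98),(516,84),(522,180),(347,188)],[(357,65),(407,48),(467,122),(407,137)]):
    p,e=tri(c,g(a,5.5,120,170),s,g(b,4,160,150)); print('plate',p.round(4),e.round(4))
E
```

```text
pan [0.7169 0.1327 0.0932] 0.0051
pan [ 0.687  -0.115   0.0892] 0.0028
pan [ 0.5007 -0.0898  0.0951] 0.0006
pan [0.5301 0.1544 0.0948] 0.0042
knob [0.5909 0.0347 0.1472] 0.004381444697393855
pad [ 0.4284 -0.0303 -0.0016] 0.003066579130940188
tray [ 0.6448 -0.2311  0.0944] 0.003
tray [ 0.6322 -0.3978  0.0943] 0.001
tray [ 0.3956 -0.3795  0.0952] 0.0051
tray [ 0.4064 -0.2137  0.0969] 0.0023
plate [0.6095 0.3899 0.0193] 0.0514
plate [0.6097 0.2726 0.1119] 0.0412
plate [0.6081 0.2673 0.0419] 0.048
plate [ 0.6075  0.3929 -0.0628] 0.0339
```

```bash
cat > go.py <<'E'
import sys,numpy as np
from plant import robot
from scipy.spatial.transform import Rotation as R
s=robot.read_state()
Rc=R.from_rotvec(s['orientation']); p=np.array(s['tool_pos']); M=Rc.as_matrix()
print('t',round(float(s['t']),2),'pos',p.round(4),'yawY',round(np.degrees(np.arctan2(M[1,1],M[0,1])),1),'tilt',round(np.degrees(np.arccos(-M[2,2])),2),'q',np.round(s['q'],2),'F',np.round(s['force'],1),'open',round(float(s['opening']),4))
# args: x y z yawdeg (repeat)
a=list(map(float,sys.argv[1:]))
for i in range(0,len(a),4):
    x,y,z,w=a[i:i+4]; w=np.radians(w)
    if np.cos(w-np.arctan2(M[1,1],M[0,1]))<0 and '--' not in sys.argv: pass
    Y=np.array([np.cos(w),np.sin(w),0]);Z=np.array([0,0,-1.]);X=np.cross(Y,Z)
    T=R.from_matrix(np.stack([X,Y,Z],1)); d=Rc.inv()
    sh=d.apply(np.array([x,y,z])-p); rv=(d*T).as_rotvec()
    print('->',sh.round(4).tolist(),rv.round(3).tolist(),'rows',round(max(np.linalg.norm(sh)/.0625,np.degrees(np.linalg.norm(rv))/10.7),1))
E
python3 go.py .591 .035 .25 83
```

```text
t 0.1 pos [0.1539 0.5794 0.2317] yawY 75.1 tilt 0.1 q [ 1.23  0.13  1.49  0.    1.52 -0.09] F [ 0.2  0.2 -0.3] open 0.0932
-> [-0.5622, -0.4139, -0.0177] [-0.002, -0.0, -0.138] rows 11.2
```

Request:
jog_arm:
  steps:
    - [0,-0.56,-0.414,-0.018,-0.002,0,-0.138]
    - [0,-0.56,-0.414,-0.018,-0.002,0,-0.138]
    - [0,-0.56,-0.414,-0.018,-0.002,0,-0.138]
    - [0,-0.56,-0.414,-0.018,-0.002,0,-0.138]
    - [0,-0.56,-0.414,-0.018,-0.002,0,-0.138]
  force: 25

```text
t: 0.72
tool_pos: [0.3498, 0.334, 0.2403]
orientation: [-0.191, -3.136, -0.0]
force: [2.2, 0.2, -0.4]
opening: 0.093
```

```bash
python3 go.py .591 .035 .25 83
```

```text
t 0.72 pos [0.3498 0.334  0.2403] yawY 83.0 tilt 0.02 q [ 0.66 -0.19  1.79  0.    1.54 -0.79] F [ 2.2  0.2 -0.4] open 0.093
-> [-0.2757, -0.2675, -0.0098] [0.0, -0.0, 0.001] rows 6.1
```

Request:
jog_arm:
  steps:
    - [0,-0.276,-0.2675,-0.01,0,0,0]
    - [0,-0.276,-0.2675,-0.01,0,0,0]
    - [0,-0.276,-0.2675,-0.01,0,0,0]
    - [0,-0.276,-0.2675,-0.01,0,0,0]
    - [0,-0.276,-0.2675,-0.01,0,0,0]

```text
t: 1.35
tool_pos: [0.5458, 0.0906, 0.2481]
orientation: [-0.191, -3.135, -0.001]
force: [-0.0, 0.0, -0.1]
opening: 0.0929
```

```bash
python3 go.py .591 .035 .18 83  .591 .035 .122 83; python3 -c "
from h import *
snap('top','t1.png');snap('side','s1.png')
crop('top0.png',240,140,340,240,4,'a.png');crop('t1.png',240,140,340,240,4,'b.png');crop('s1.png',240,120,370,220,4,'c.png')
cv2.imwrite('pics/tc1.png',np.hstack([cv2.imread('pics/b.png'),cv2.imread('pics/c.png')[:,:400]]))"
```

```text
t 1.35 pos [0.5458 0.0906 0.2481] yawY 83.0 tilt 0.04 q [ 0.07 -0.    1.6   0.    1.55 -1.38] F [-0.   0.  -0.1] open 0.0929
-> [-0.0516, -0.0497, 0.068] [0.0, -0.001, 0.001] rows 1.6
-> [-0.0517, -0.0498, 0.126] [0.0, -0.001, 0.001] rows 2.3
```

View pics/tc1.png

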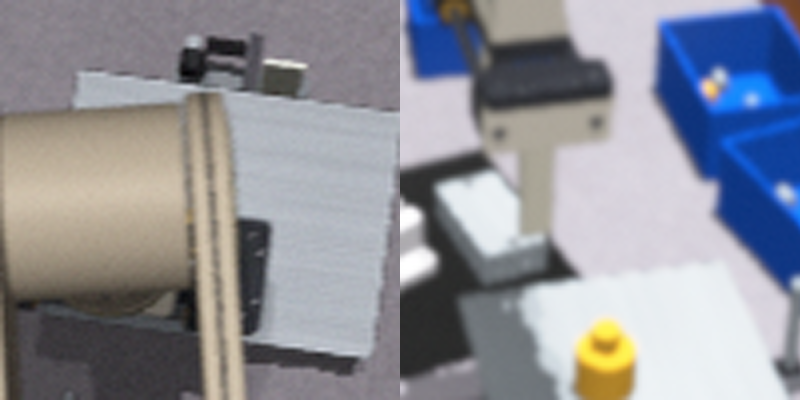

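The side crop shows the weight still at its place (about px (291,208)), with the gripper not yet over it. I'll move over it, then go down.

Request:
jog_arm:
  steps:
    - [0,-0.0515,-0.0497,0.03,0,0,0]
    - [0,-0.0515,-0.0497,0.06,0,0,0]
    - [0,-0.0515,-0.0497,0.07,0,0,0]
    - [0,-0.0515,-0.0497,0.07,0,0,0]

```text
t: 1.95
tool_pos: [0.5909, 0.0324, 0.1768]
orientation: [-0.198, -3.132, 0.002]
force: [1.1, 0.2, -0.4]
opening: 0.0929
```

```bash
python3 go.py .591 .035 .118 83; python3 -c "
from h import *
snap('side','s2.png')
crop('s2.png',220,110,370,240,5,'c.png')"
```

```text
t 1.95 pos [0.5909 0.0324 0.1768] yawY 82.8 tilt 0.18 q [-0.03  0.14  1.58 -0.    1.42 -1.48] F [ 1.1  0.2 -0.4] open 0.0929
-> [0.0001, 0.0026, 0.0588] [-0.001, -0.003, -0.004] rows 0.9
```

View pics/c.png

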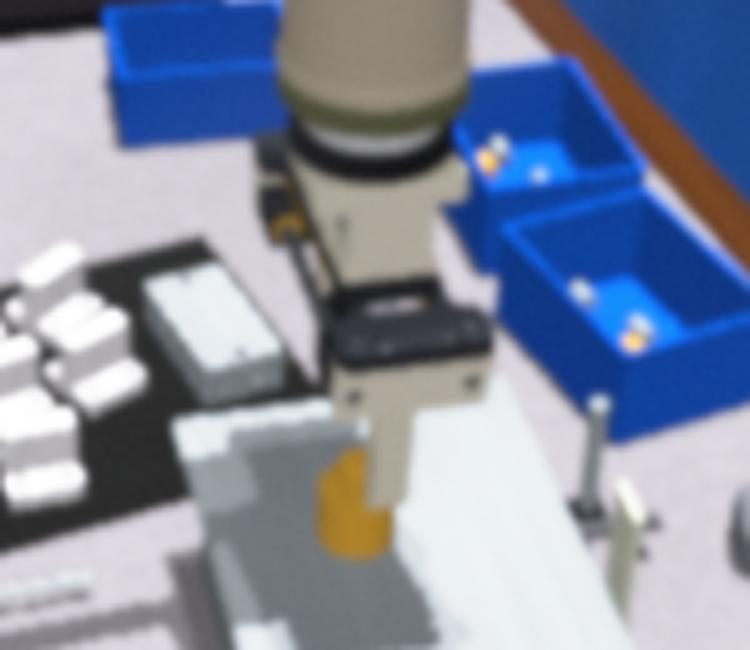

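The side crop shows the weight at about (291,210) between the jaws, with the near finger at about (298,205), which fits. Down and grip.

Request:
jog_arm:
  steps:
    - [0,0,0.002,0.03,0,0,0]
    - [0,0,0.002,0.058,0,0,0]
    - [0.6,0,0.002,0.058,0,0,0]
    - [1,0,0.002,0.058,0,0,0]
    - [1,0,0.002,0.058,0,0,0]

```text
t: 2.62
tool_pos: [0.5932, 0.0347, 0.1227]
orientation: [0.197, 3.132, -0.002]
force: [-0.0, 0.5, 0.8]
opening: 0.0674
```

```bash
python3 go.py .591 .035 .25 83
```

```text
t 2.62 pos [0.5932 0.0347 0.1227] yawY 82.8 tilt 0.18 q [-0.03  0.19  1.63 -0.    1.32 -1.47] F [-0.   0.5  0.8] open 0.0674
-> [0.0019, -0.0001, -0.1273] [-0.001, 0.003, -0.003] rows 2.0
```

Request:
jog_arm:
  steps:
    - [1,0.001,0,0.003,0,0,0]
    - [1,0.001,0,0.003,0,0,0]
    - [1,0.001,0,0.003,0,0,0]
    - [1,0.001,0,0.003,0,0,0]

```text
t: 3.12
tool_pos: [0.5923, 0.0347, 0.1196]
orientation: [0.197, 3.132, -0.002]
force: [1.4, -0.6, 0.1]
opening: 0.0397
```

```bash
python3 go.py .591 .035 .25 83
```

```text
t 3.12 pos [0.5923 0.0347 0.1196] yawY 82.8 tilt 0.18 q [-0.03  0.19  1.63 -0.    1.32 -1.47] F [ 1.4 -0.6  0.1] open 0.0397
-> [0.0009, 0.0, -0.1304] [-0.001, 0.003, -0.004] rows 2.1
```

Request:
jog_arm:
  steps:
    - [1,0.001,0,-0.03,0,0,0]
    - [1,0.001,0,-0.06,0,0,0]
    - [1,0.001,0,-0.09,0,0,0]
    - [1,0.001,0,-0.1,0,0,0]
  force: 35

```text
t: 3.62
tool_pos: [0.5917, 0.035, 0.2212]
orientation: [0.197, 3.13, -0.002]
force: [-0.2, 0.2, -4.6]
opening: 0.0393
```

```bash
python3 go.py .4295 -.03 .18 83 .4295 -.03 .026 83;  python3 -c "
from h import *
snap('side','s3.png')
crop('s3.png',220,110,370,240,5,'c.png')"
```

```text
t 3.62 pos [0.5917 0.035  0.2212] yawY 82.8 tilt 0.3 q [-0.03  0.11  1.53 -0.    1.5  -1.47] F [-0.2  0.2 -4.6] open 0.0393
-> [0.153, -0.0848, 0.0405] [-0.001, 0.005, -0.004] rows 2.9
-> [0.1538, -0.0846, 0.1945] [-0.001, 0.005, -0.004] rows 4.2
```

View pics/c.png

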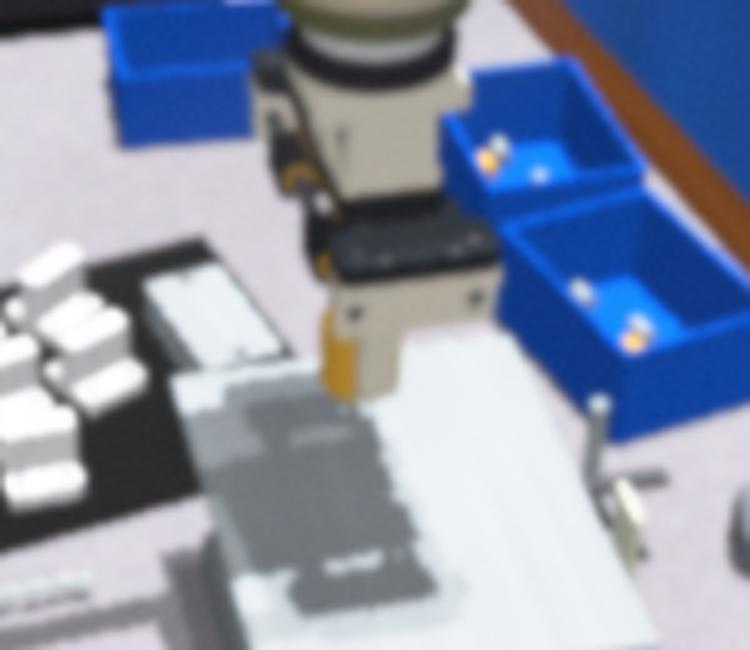

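The weight is lifted in the jaws (about (288,182)) and the pan has risen. I'll carry it to the pad.

Request:
jog_arm:
  steps:
    - [1,0.06,-0.034,0.0,0,0,0]
    - [1,0.11,-0.06,0.0,0,0.005,0]
    - [1,0.153,-0.085,0.02,0,0.005,0]
    - [1,0.153,-0.085,0.07,0,0.005,0]
    - [1,0.153,-0.085,0.09,0,0.005,0]

```text
t: 4.3
tool_pos: [0.4266, -0.0301, 0.1265]
orientation: [-0.199, -3.131, 0.0]
force: [0.2, -0.1, -3.8]
opening: 0.0395
```

```bash
python3 go.py .4295 -.03 .026 83;  python3 -c "
from h import *
snap('side','s4.png')
crop('s4.png',170,140,320,300,3.7,'c.png')"
```

```text
t 4.3 pos [ 0.4266 -0.0301  0.1265] yawY 82.7 tilt 0.27 q [-0.19 -0.27  2.07 -0.    1.35 -1.63] F [ 0.2 -0.1 -3.8] open 0.0395
-> [-0.0033, 0.0005, 0.1005] [-0.0, -0.005, -0.005] rows 1.6
```

View pics/c.png

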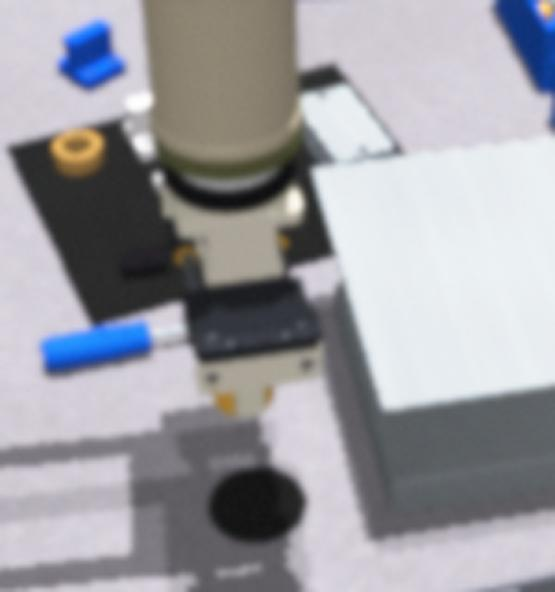

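The weight hangs above the pad (pad at about (239,276)) and the scale is clear of the gripper. Going down.

Request:
jog_arm:
  steps:
    - [1,-0.003,0,0.05,0,-0.005,0]
    - [1,-0.003,0,0.085,0,-0.005,0]
    - [1,-0.003,0,0.097,0,-0.005,0]
    - [1,-0.003,0,0.099,0,-0.005,0]
    - [1,-0.003,0,0.1,0,-0.005,0]

```text
t: 4.97
tool_pos: [0.4293, -0.0303, 0.026]
orientation: [-0.198, -3.135, 0.001]
force: [0.1, -0.3, -3.8]
opening: 0.0397
```

```bash
python3 go.py .4295 -.03 .0226 83
```

```text
t 4.97 pos [ 0.4293 -0.0303  0.026 ] yawY 82.8 tilt 0.02 q [-0.19 -0.12  2.14 -0.    1.12 -1.63] F [ 0.1 -0.3 -3.8] open 0.0397
-> [-0.0001, 0.0003, 0.0034] [-0.0, -0.0, -0.004] rows 0.1
```

Request:
jog_arm:
  steps:
    - [1,0,0,0.002,0,0,0]
    - [1,0,0,0.003,0,0,0]
    - [1,0,0,0.004,0,0,0]
    - [1,0,0,0.004,0,0,0]

```text
t: 5.48
tool_pos: [0.4299, -0.0304, 0.023]
orientation: [0.198, 3.135, -0.001]
force: [-4.0, 1.0, 5.4]
opening: 0.0394
```

Contact on the pad (force went from −3.8 to +5.4). Release slowly and rise.

Request:
jog_arm:
  steps:
    - [0.4,0,0,0,0,0,0]
    - [0.2,0,0,0,0,0,0]
    - [0.1,0,0,0,0,0,0]
    - [0,0,0,0,0,0,0]
    - [0,0,0,0,0,0,0]

```text
t: 6.1
tool_pos: [0.4299, -0.0304, 0.023]
orientation: [0.198, 3.135, -0.001]
force: [0.1, 0.3, 0.9]
opening: 0.0847
```

Request:
jog_arm:
  steps:
    - [0,0,0,-0.03,0,0,0]
    - [0,0,0,-0.08,0,0,0]
    - [0,0,0,-0.14,0,0,0]
    - [0,0,0,-0.2,0,0,0]
    - [0,0,0,-0.2,0,0,0]

```text
t: 6.72
tool_pos: [0.4329, -0.0309, 0.2289]
orientation: [0.197, 3.125, -0.003]
force: [0.4, -0.0, -0.0]
opening: 0.093
```

```bash
python3 go.py .518 -.306 .25 -4;  python3 -c "
from h import *
snap('side','s5.png')
crop('s5.png',170,140,390,310,3.6,'c.png')"
```

```text
t 6.72 pos [ 0.4329 -0.0309  0.2289] yawY 82.8 tilt 0.63 q [-0.19 -0.35  1.94 -0.    1.54 -1.63] F [ 0.4 -0.  -0. ] open 0.093
-> [-0.1193, -0.2622, -0.0195] [0.007, 0.01, 1.514] rows 8.1
```

View pics/c.png

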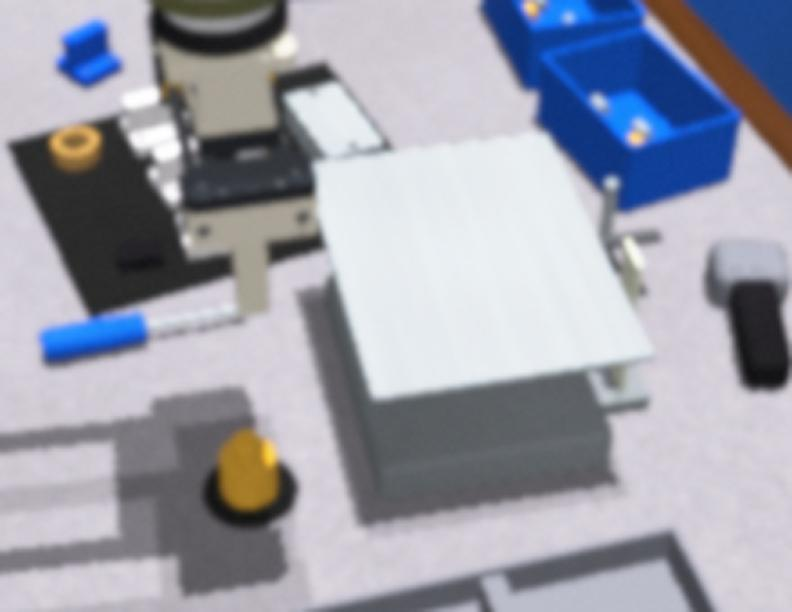

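The weight stands upright, centred on its pad (about (239,272)). Now the tray stack.

Request:
jog_arm:
  steps:
    - [0,-0.119,-0.262,-0.02,0.007,0.01,1.514]
    - [0,-0.119,-0.262,-0.02,0.007,0.01,1.514]
    - [0,-0.119,-0.262,-0.02,0.007,0.01,1.514]
    - [0,-0.119,-0.262,-0.02,0.007,0.01,1.514]
    - [0,-0.119,-0.262,-0.02,0.007,0.01,1.514]

```text
t: 7.4
tool_pos: [0.5157, -0.3078, 0.2439]
orientation: [-1.601, -2.696, 0.003]
force: [-0.7, 0.9, 0.6]
opening: 0.093
```

```bash
python3 go.py .518 -.306 .2 -4
```

```text
t 7.4 pos [ 0.5157 -0.3078  0.2439] yawY 28.6 tilt 0.35 q [-0.62  0.13  1.46 -0.    1.55 -1.12] F [-0.7  0.9  0.6] open 0.093
-> [0.0003, 0.003, 0.0439] [-0.006, -0.003, 0.569] rows 3.0
```

Request:
jog_arm:
  steps:
    - [0,0,0.003,0.02,-0.006,-0.003,0.569]
    - [0,0,0.003,0.03,-0.006,-0.003,0.569]
    - [0,0,0.003,0.04,-0.006,-0.003,0.569]
    - [0,0,0.003,0.045,-0.006,-0.003,0.569]

```text
t: 7.9
tool_pos: [0.5169, -0.3055, 0.1959]
orientation: [-2.294, -2.14, 0.001]
force: [0.3, 0.2, -0.2]
opening: 0.093
```

```bash
python3 go.py .518 -.306 .094 -4;  python3 -c "
from h import *
snap('side','s6.png')
crop('s6.png',210,190,420,410,2.8,'c.png')"
```

```text
t 7.9 pos [ 0.5169 -0.3055  0.1959] yawY -4.0 tilt 0.22 q [-0.62  0.15  1.53  0.    1.46 -0.55] F [ 0.3  0.2 -0.2] open 0.093
-> [-0.0007, 0.0014, 0.1019] [-0.003, -0.002, 0.0] rows 1.6
```

View pics/c.png

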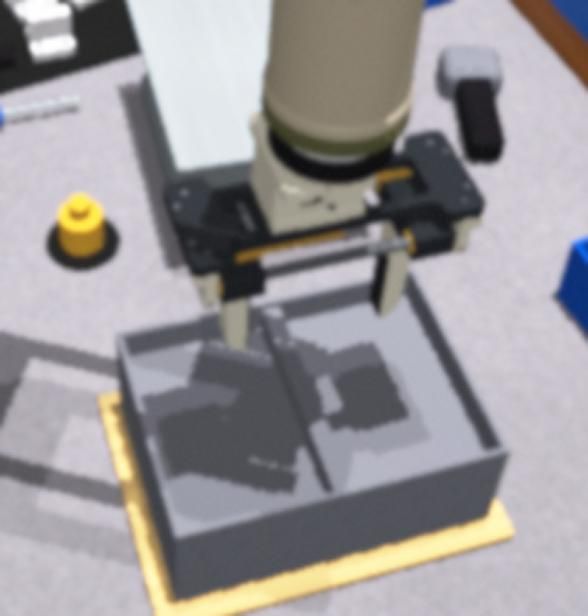

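The side crop shows the fingers straddling the divider (about (318,335)). Descend and pinch.

Request:
jog_arm:
  steps:
    - [0,-0.0005,0.001,0.05,0,0,0]
    - [0,-0.0005,0.001,0.085,0,0,0]
    - [0.3,-0.0005,0.001,0.096,0,0,0]
    - [0.6,-0.0005,0.001,0.1,0,0,0]
    - [0.8,-0.0005,0.001,0.1,0,0,0]
  force: 45

```text
t: 8.57
tool_pos: [0.5185, -0.3063, 0.0973]
orientation: [-2.293, -2.145, 0.0]
force: [0.6, -0.5, 0.4]
opening: 0.0672
```

Request:
jog_arm:
  steps:
    - [1,0,0,0,0,0,0]
    - [1,0,0,0,0,0,0]
    - [1,0,0,0,0,0,0]
    - [1,0,0,0,0,0,0]

```text
t: 9.07
tool_pos: [0.5185, -0.3064, 0.0975]
orientation: [-2.293, -2.145, 0.0]
force: [-0.1, -0.4, -0.2]
opening: 0.0275
```

```bash
python3 go.py .518 -.306 .25 -4
```

```text
t 9.07 pos [ 0.5185 -0.3064  0.0975] yawY -3.8 tilt 0.09 q [-0.62  0.24  1.62  0.    1.29 -0.55] F [-0.1 -0.4 -0.2] open 0.0275
-> [0.0005, -0.0007, -0.1525] [-0.001, -0.001, 0.003] rows 2.4
```

Request:
jog_arm:
  steps:
    - [1,0,0,0.002,0,0,0]
    - [1,0,0,0.002,0,0,0]
    - [1,0,0,0.002,0,0,0]
    - [1,0,0,0.002,0,0,0]

```text
t: 9.57
tool_pos: [0.5183, -0.3063, 0.0952]
orientation: [-2.293, -2.145, 0.0]
force: [0.4, 0.4, -0.3]
opening: 0.0137
```

Request:
jog_arm:
  steps:
    - [1,0,0,-0.01,0,0,0]
    - [1,0,0,-0.025,0,0,0]
    - [1,0,0,-0.05,0,0,0]
    - [1,0,0,-0.08,0,0,0]
    - [1,0,0,-0.08,0,0,0]

```text
t: 10.2
tool_pos: [0.5204, -0.3078, 0.1796]
orientation: [2.29, 2.143, 0.002]
force: [0.4, -0.9, -1.8]
opening: 0.0136
```

```bash
python3 go.py .609 .02 .30 83;  python3 -c "
from h import *
snap('side','s7.png')
crop('s7.png',190,190,420,410,2.8,'c.png')"
```

```text
t 10.2 pos [ 0.5204 -0.3078  0.1796] yawY -3.8 tilt 0.3 q [-0.62  0.17  1.55  0.    1.42 -0.55] F [ 0.4 -0.9 -1.8] open 0.0136
-> [0.3326, 0.0672, -0.1209] [0.002, 0.006, -1.515] rows 8.1
```

View pics/c.png

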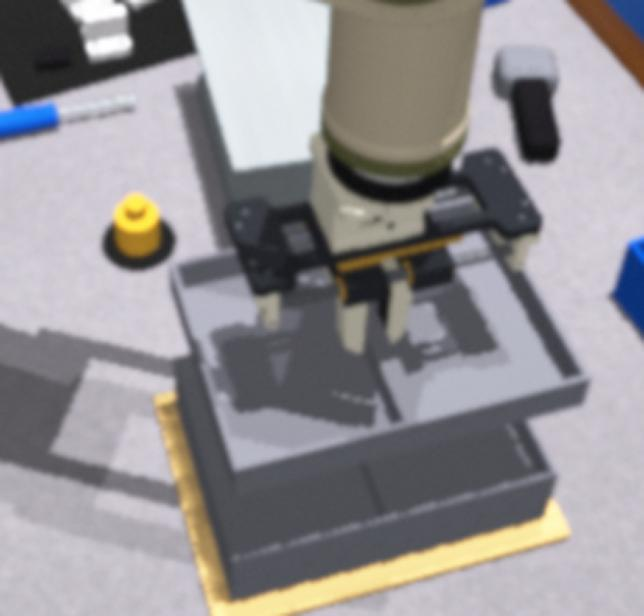

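Exactly one tray is lifted (−1.8 N ≈ 0.2 kg), and the lower two stay on their board. I'll raise it and carry it over.

Request:
jog_arm:
  steps:
    - [1,0.0,0.0,-0.06,0,0,0]
    - [1,0.03,0.01,-0.115,0,0.003,-0.15]
    - [1,0.08,0.02,-0.121,0.002,0.006,-0.32]
    - [1,0.135,0.033,-0.121,0.002,0.006,-0.49]
    - [1,0.19,0.045,-0.121,0.002,0.006,-0.66]

```text
t: 10.88
tool_pos: [0.5766, -0.1187, 0.2965]
orientation: [-1.465, -2.773, -0.004]
force: [0.7, -0.7, -1.9]
opening: 0.0141
```

```bash
python3 go.py .609 .02 .30 83
```

```text
t 10.88 pos [ 0.5766 -0.1187  0.2965] yawY 34.3 tilt 0.34 q [-0.29  0.09  1.42  0.    1.64 -0.89] F [ 0.7 -0.7 -1.9] open 0.0141
-> [0.0964, 0.1049, -0.0029] [0.002, -0.006, -0.85] rows 4.6
```

Request:
jog_arm:
  steps:
    - [1,0.02,0.02,-0.003,0.001,-0.002,-0.17]
    - [1,0.045,0.045,-0.003,0.001,-0.004,-0.34]
    - [1,0.07,0.075,-0.003,0.002,-0.006,-0.52]
    - [1,0.096,0.105,-0.003,0.002,-0.006,-0.69]
    - [1,0.096,0.105,-0.003,0.002,-0.006,-0.85]

```text
t: 11.5
tool_pos: [0.609, 0.0227, 0.2978]
orientation: [-0.178, -3.134, -0.001]
force: [-1.1, -0.6, -2.0]
opening: 0.0136
```

```bash
python3 go.py .609 .02 .22 83;  python3 -c "
from h import *
snap('side','s8.png');snap('top','t8.png')
crop('s8.png',190,50,390,290,2.5,'c.png')
crop('t8.png',220,120,360,270,4,'d.png')
a=cv2.imread('pics/c.png');b=cv2.imread('pics/d.png');cv2.imwrite('pics/cd8.png',np.hstack([a,cv2.resize(b,None,fx=.5,fy=1)[:600]]) if 0 else a)"
```

```text
t 11.5 pos [0.609  0.0227 0.2978] yawY 83.5 tilt 0.15 q [-0.05  0.14  1.36  0.    1.64 -1.5 ] F [-1.1 -0.6 -2. ] open 0.0136
-> [-0.0005, -0.0027, 0.0778] [0.001, -0.003, 0.009] rows 1.2
```

View pics/c.png

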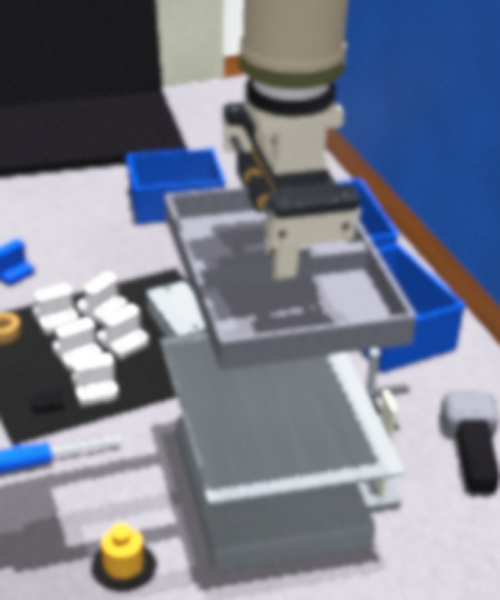

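View pics/d.png

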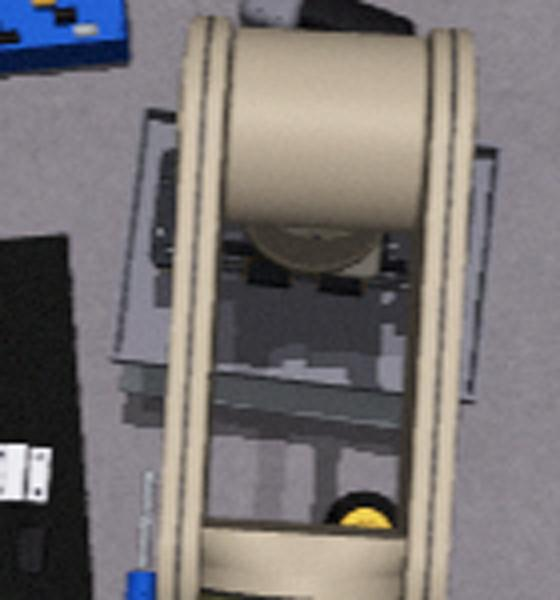

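```bash
python3 -c "
from h import *
c=load('t8.png')
P=np.array([px2w(c,(220+(X+.5)/4-.5,120+(Y+.5)/4-.5),.306) for X,Y in [(148,110),(497,148),(475,402),(115,360)]]);print(P.round(4).tolist(),P.mean(0))
"
```

```text
[[0.7017, 0.1273, 0.306], [0.6779, -0.1008, 0.306], [0.5117, -0.0861, 0.306], [0.5368, 0.1463, 0.306]] [0.6070097  0.02168408 0.306     ]
```

Tray is centred over the pan (0.607, 0.022). Lower it until the pan carries it.

Request:
jog_arm:
  steps:
    - [1,0,-0.0025,0.05,0,-0.003,0.008]
    - [1,0,-0.0025,0.1,0,-0.003,0.008]
    - [1,0,-0.0025,0.13,0,-0.003,0.008]
    - [1,0,-0.0025,0.145,0,-0.003,0.008]
    - [1,0,-0.0025,0.15,0,-0.003,0.008]

```text
t: 12.22
tool_pos: [0.6077, 0.0177, 0.1474]
orientation: [-0.202, -3.135, 0.0]
force: [-1.3, -0.4, 0.7]
opening: 0.0138
```

```bash
python3 go.py .608 .02 .142 83
```

```text
t 12.22 pos [0.6077 0.0177 0.1474] yawY 82.6 tilt 0.03 q [-0.06  0.21  1.56 -0.    1.37 -1.5 ] F [-1.3 -0.4  0.7] open 0.0138
-> [0.0, 0.0023, 0.0054] [-0.0, -0.001, -0.007] rows 0.1
```

Request:
jog_arm:
  steps:
    - [1,0,0.002,0.004,0,0,0]
    - [1,0,0.002,0.006,0,0,0]
    - [1,0,0.002,0.006,0,0,0]

```text
t: 12.6
tool_pos: [0.6087, 0.0197, 0.1424]
orientation: [0.202, 3.134, -0.0]
force: [1.0, -0.2, -0.0]
opening: 0.0141
```

Request:
jog_arm:
  steps:
    - [0.8,0,0,0,0,0,0]
    - [0.5,0,0,0,0,0,0]
    - [0.3,0,0,-0.002,0,0,0]
    - [0.3,0,0,-0.002,0,0,0]
    - [0.3,0,0,-0.002,0,0,0]

```text
t: 13.22
tool_pos: [0.6087, 0.0197, 0.1444]
orientation: [0.203, 3.134, -0.0]
force: [-0.7, 0.3, -0.2]
opening: 0.0539
```

Request:
jog_arm:
  steps:
    - [0.3,0,0,-0.02,0,0,0]
    - [0.3,0,0,-0.06,0,0,0]
    - [0,0,0,-0.12,0,0,0]
    - [0,0,0,-0.14,0,0,0]
    - [0,0,0,-0.14,0,0,0]

```text
t: 13.85
tool_pos: [0.6097, 0.0197, 0.2875]
orientation: [0.202, 3.129, -0.0]
force: [1.0, -0.1, -0.4]
opening: 0.0901
```

```bash
python3 go.py .608 .33 .25 83;  python3 -c "
from h import *
snap('side','s9.png')
crop('s9.png',150,130,390,300,3.3,'c.png')"
```

```text
t 13.85 pos [0.6097 0.0197 0.2875] yawY 82.6 tilt 0.37 q [-0.05  0.14  1.38 -0.    1.62 -1.49] F [ 1.  -0.1 -0.4] open 0.0901
-> [0.0419, 0.3075, 0.0373] [0.0, 0.006, -0.007] rows 5.0
```

View pics/c.png

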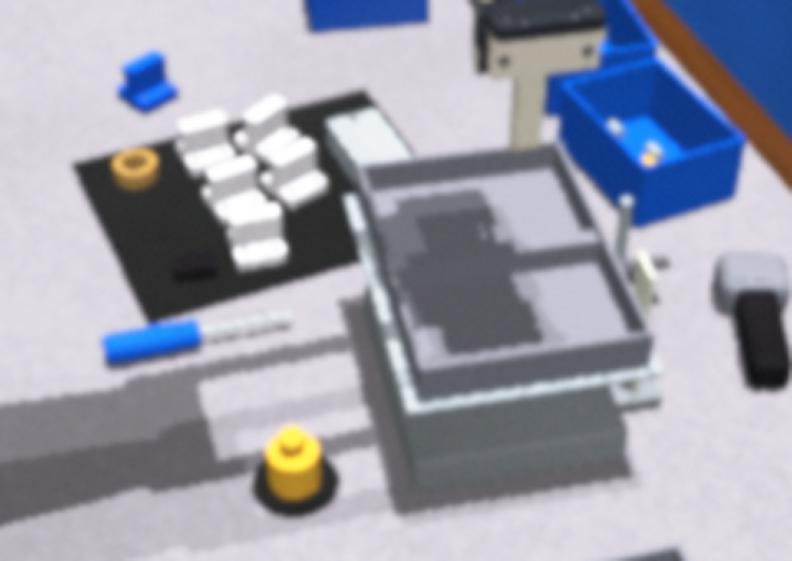

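The tray sits flat and centred on the pan. Now the plate stack: refine its pose from the earlier picture.

```bash
python3 - <<'E'
from h import *
crop('top0.png',170,175,230,215,12,'p.png')
crop('s9.png',235,155,285,195,14,'p2.png')
E
```

```text
(no output)
```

View pics/p.png

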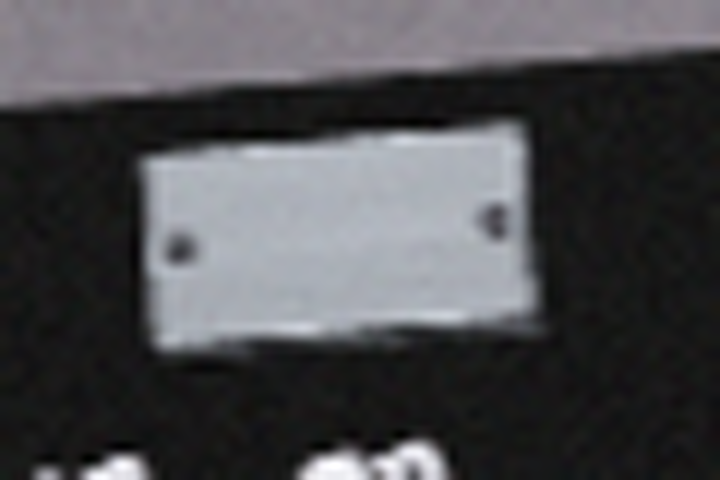

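View pics/p2.png

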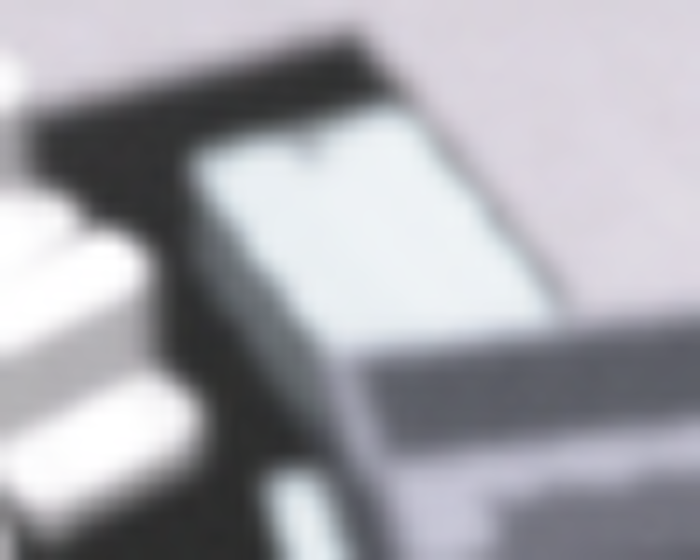

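```bash
python3 - <<'E'
from h import *
c=load('top0.png')
P=np.array([px2w(c,(170+(X+.5)/12-.5,175+(Y+.5)/12-.5),.032) for X,Y in [(140,155),(525,125),(540,315),(152,347)]])
print(P.round(4).tolist(),P.mean(0),np.linalg.norm(P[0]-P[1]),np.linalg.norm(P[1]-P[2]))
H=[px2w(c,(170+(X+.5)/12-.5,175+(Y+.5)/12-.5),.032) for X,Y in [(181,248),(493,221)]]
print(np.mean(H,0), np.degrees(np.arctan2(*(H[0]-H[1])[[1,0]])))
E
python3 go.py .613 .332 .25 5
```

```text
[[0.6329, 0.383, 0.032], [0.6417, 0.2808, 0.032], [0.5911, 0.2757, 0.032], [0.5817, 0.3783, 0.032]] [0.61184662 0.32944864 0.032     ] 0.10252797280789931 0.050921387401137705
[0.61206679 0.33004422 0.032     ] 95.44495231761769
t 13.9 pos [0.6087 0.0197 0.2848] yawY 82.6 tilt 0.14 q [-0.05  0.14  1.39 -0.    1.62 -1.49] F [-0.3  0.  -0.1] open 0.092
-> [0.036, 0.3102, 0.0347] [0.002, 0.002, 1.354] rows 7.3
```

Request:
jog_arm:
  steps:
    - [0,0.036,0.309,0.0,0.002,0.002,1.35]
    - [0,0.036,0.309,0.0,0.002,0.002,1.35]
    - [0,0.036,0.309,0.03,0.002,0.002,1.35]
    - [0,0.036,0.309,0.035,0.002,0.002,1.35]
    - [0,0.036,0.309,0.035,0.002,0.002,1.35]

```text
t: 14.52
tool_pos: [0.6114, 0.3219, 0.248]
orientation: [-1.57, -2.719, 0.006]
force: [1.4, -0.0, 0.2]
opening: 0.0932
```

```bash
python3 go.py .612 .330 .12 5.3
```

```text
t 14.53 pos [0.6114 0.3219 0.248 ] yawY 30.0 tilt 0.26 q [ 0.41  0.38  1.17 -0.    1.6  -0.11] F [ 1.4 -0.   0.2] open 0.0932
-> [0.0068, 0.0052, 0.128] [-0.004, 0.001, 0.431] rows 2.3
```

Request:
jog_arm:
  steps:
    - [0.35,0.007,0.005,0.05,-0.004,0,0.2]
    - [0.35,0.007,0.006,0.1,-0.004,0,0.38]
    - [0.35,0.007,0.006,0.13,-0.004,0,0.431]
    - [0.35,0.007,0.006,0.16,-0.004,0,0.431]
    - [0.35,0.007,0.006,0.17,-0.004,0,0.431]
  force: 40

```text
t: 15.15
tool_pos: [0.609, 0.329, 0.0722]
orientation: [-2.114, -2.32, 0.014]
force: [-0.9, -0.1, -0.9]
opening: 0.0606
```

```bash
python3 go.py .612 .330 .0385 5.3;  python3 -c "
from h import *
snap('side','s10.png')
crop('s10.png',180,110,320,230,5,'c.png')"
```

```text
t 15.15 pos [0.609  0.329  0.0722] yawY 5.3 tilt 0.53 q [ 0.42  0.5   1.34 -0.    1.31  0.33] F [-0.9 -0.1 -0.9] open 0.0606
-> [0.0008, 0.0033, 0.0337] [-0.008, 0.004, 0.0] rows 0.5
```

View pics/c.png

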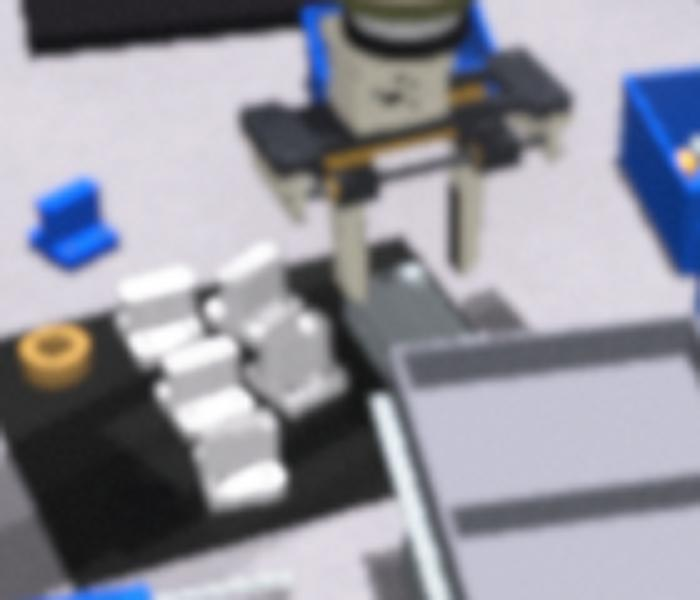

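The fingers straddle the plate's short side. Going down to the top plate only.

Request:
jog_arm:
  steps:
    - [0.35,0.001,0.003,0.02,-0.008,0.004,0]
    - [0.35,0.001,0.003,0.032,-0.008,0.004,0]
    - [0.35,0.001,0.003,0.034,-0.008,0.004,0]
    - [0.35,0.001,0.003,0.034,-0.008,0.004,0]

```text
t: 15.7
tool_pos: [0.6126, 0.3305, 0.0395]
orientation: [2.116, 2.322, 0.002]
force: [0.1, 0.8, -0.4]
opening: 0.0606
```

```bash
python3 go.py .612 .330 .0385 5.3
```

```text
t 15.7 pos [0.6126 0.3305 0.0395] yawY 5.3 tilt 0.09 q [0.42 0.53 1.36 0.   1.25 0.33] F [ 0.1  0.8 -0.4] open 0.0606
-> [-0.0004, -0.0006, 0.001] [0.002, -0.001, 0.0] rows 0.0
```

Request:
jog_arm:
  steps:
    - [1,0,-0.001,0.001,0.002,0,0]
    - [1,0,-0.001,0.001,0.002,0,0]
    - [1,0,-0.001,0.001,0.002,0,0]
    - [1,0,-0.001,0.001,0.002,0,0]

```text
t: 16.2
tool_pos: [0.6122, 0.3308, 0.0397]
orientation: [-2.116, -2.322, -0.002]
force: [-1.7, -0.3, 5.8]
opening: 0.0511
```

Request:
jog_arm:
  steps:
    - [1,0,0,-0.008,0,0,0]
    - [1,0,0,-0.02,0,0,0]
    - [1,0,0,-0.05,0,0,0]
    - [1,0,0,-0.09,0,0,0]
    - [1,0,0,-0.1,0,0,0]

```text
t: 16.82
tool_pos: [0.6142, 0.3315, 0.1443]
orientation: [2.114, 2.32, 0.012]
force: [1.7, 0.3, -1.1]
opening: 0.0512
```

```bash
python3 go.py .59 .08 .2 83;  python3 -c "
from h import *
snap('side','s11.png')
crop('s11.png',180,110,320,230,5,'c.png')"
```

```text
t 16.82 pos [0.6142 0.3315 0.1443] yawY 5.3 tilt 0.46 q [0.42 0.44 1.29 0.   1.41 0.33] F [ 1.7  0.3 -1.1] open 0.0512
-> [-0.248, -0.047, -0.0569] [0.008, 0.002, -1.356] rows 7.3
```

View pics/c.png

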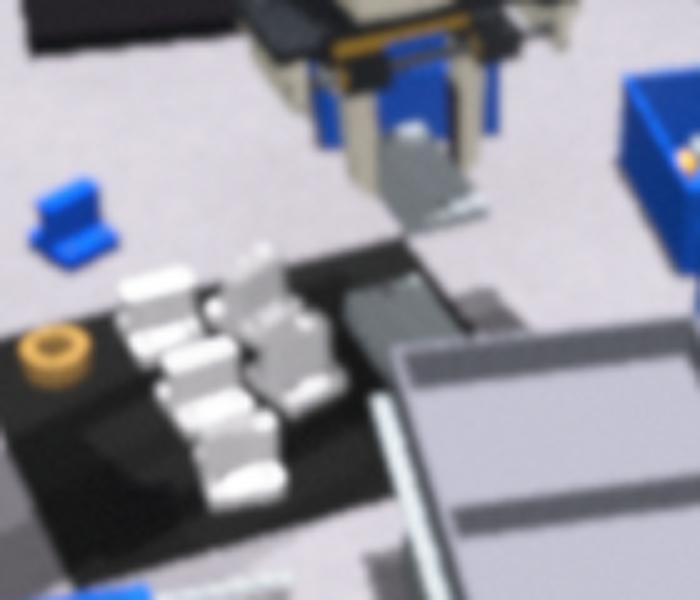

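One plate lifted; the other two stay. Carry it to the tray.

Request:
jog_arm:
  steps:
    - [1,0,0,-0.05,0,0,-0.1]
    - [1,-0.04,-0.008,-0.085,0.008,0.002,-0.28]
    - [1,-0.095,-0.02,-0.085,0.008,0.002,-0.45]
    - [1,-0.15,-0.03,-0.085,0.008,0.002,-0.63]
    - [1,-0.2,-0.04,-0.085,0.008,0.002,-0.8]

```text
t: 17.5
tool_pos: [0.591, 0.1263, 0.2259]
orientation: [-1.035, -2.962, 0.001]
force: [1.6, 0.1, -2.2]
opening: 0.0515
```

```bash
python3 go.py .5904 .0835 .23 82.6
```

```text
t 17.5 pos [0.591  0.1263 0.2259] yawY 51.5 tilt 0.24 q [ 0.12  0.15  1.48  0.    1.52 -0.77] F [ 1.6  0.1 -2.2] open 0.0515
-> [-0.0262, -0.0339, -0.0041] [-0.001, -0.004, -0.543] rows 2.9
```

Request:
jog_arm:
  steps:
    - [1,-0.009,-0.011,-0.004,0,-0.004,-0.18]
    - [1,-0.018,-0.023,-0.004,0,-0.004,-0.36]
    - [1,-0.026,-0.034,-0.004,0,-0.004,-0.543]
    - [1,-0.026,-0.034,-0.004,0,-0.004,-0.543]

```text
t: 18.0
tool_pos: [0.5895, 0.0827, 0.2281]
orientation: [-0.207, -3.132, 0.002]
force: [0.5, 0.1, -1.6]
opening: 0.0514
```

```bash
python3 go.py .5904 .0835 .145 82.6;  python3 -c "
from h import *
snap('side','s12.png');snap('top','t12.png')
crop('s12.png',220,90,360,240,4,'c.png')
crop('t12.png',220,120,360,270,4,'d.png')"
```

```text
t 18.0 pos [0.5895 0.0827 0.2281] yawY 82.4 tilt 0.17 q [ 0.05  0.12  1.51 -0.    1.52 -1.39] F [ 0.5  0.1 -1.6] open 0.0514
-> [-0.0011, 0.001, 0.0831] [-0.001, -0.003, -0.003] rows 1.3
```

View pics/c.png

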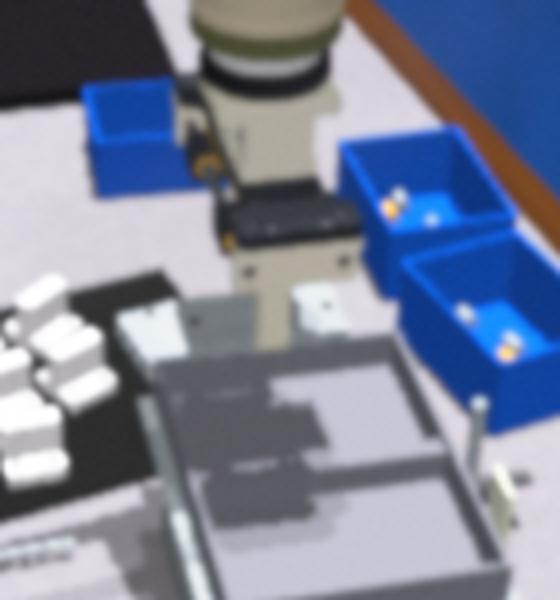

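View pics/d.png

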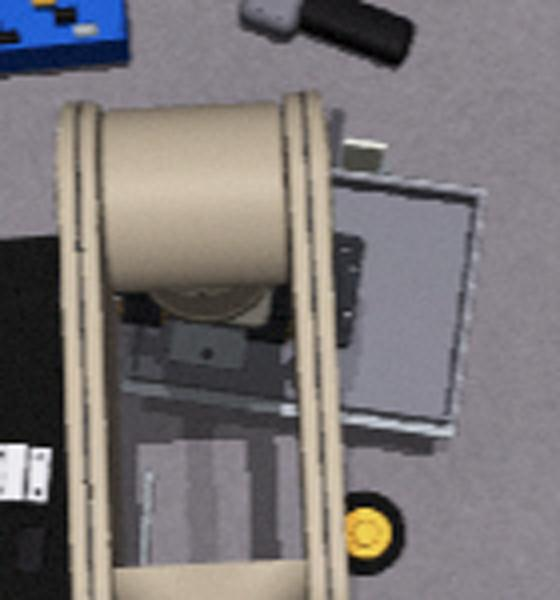

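```bash
python3 -c "
from h import *
c=load('t12.png')
f=lambda X,Y,z:px2w(c,(220+(X+.5)/4-.5,120+(Y+.5)/4-.5),z)
A=f(165,362,.22);B=f(247,370,.22);print('plate near edge',A,B,(A+B)/2,np.linalg.norm(A-B))
C=[f(125,380,.149),f(455,422,.149),f(485,190,.149)];print(np.round(C,4).tolist())
u=np.array([.992,-.127]);v=np.array([.127,.992]);o=(C[0]+C[2])[:2]/2;print('tray ctr',o)
for q in (A,B): print((q[:2]-o)@u,(q[:2]-o)@v)
"
```

```text
plate near edge [0.54421621 0.11843209 0.22      ] [0.53915303 0.06165606 0.22      ] [0.54168462 0.09004408 0.22      ] 0.05700134823107461
[[0.5377, 0.1511, 0.149], [0.5093, -0.0887, 0.149], [0.6799, -0.1108, 0.149]]
tray ctr [0.60880313 0.02014547]
-0.07655262699783173 0.0892977908291303
-0.07436474554082748 0.032332942356107376
```

Plate near edge is at tray x −0.075 (wall at −0.081) and y is centred in the compartment, so it fits. Lowering.

Request:
jog_arm:
  steps:
    - [1,-0.002,0.001,0.04,0,-0.003,0]
    - [1,-0.002,0.001,0.07,0,-0.003,0]
    - [1,-0.002,0.001,0.085,0,-0.003,0]
    - [1,-0.002,0.001,0.093,0,-0.003,0]
    - [1,-0.002,0.001,0.096,0,-0.003,0]

```text
t: 18.73
tool_pos: [0.592, 0.0848, 0.1332]
orientation: [0.211, 3.133, -0.001]
force: [-0.6, -0.8, -0.3]
opening: 0.0516
```

```bash
python3 go.py .5914 .0835 .131 82.6;  python3 -c "
from h import *
snap('side','s13.png')
crop('s13.png',220,90,360,240,4,'c.png')"
```

```text
t 18.73 pos [0.592  0.0848 0.1332] yawY 82.3 tilt 0.11 q [ 0.06  0.19  1.61 -0.    1.34 -1.38] F [-0.6 -0.8 -0.3] open 0.0516
-> [0.0005, -0.0013, 0.0022] [-0.0, 0.002, -0.005] rows 0.0
```

View pics/c.png

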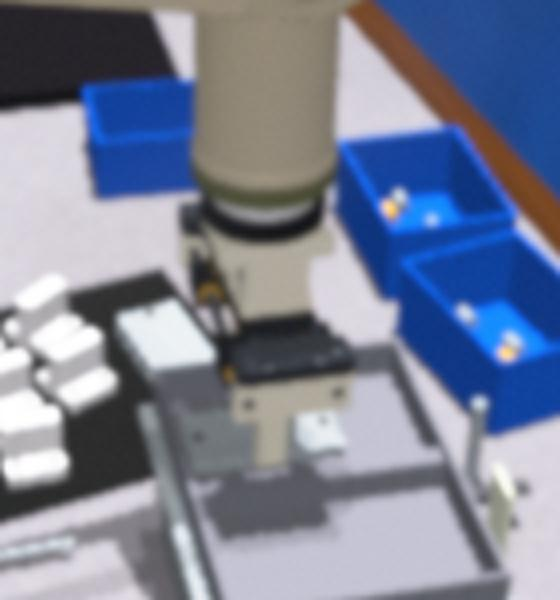

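The plate is down inside the compartment and the scale carries most of its weight. Release and rise.

Request:
jog_arm:
  steps:
    - [1,0,-0.001,0.002,0,0,0]
    - [0.4,0,-0.001,0.002,0,0,0]
    - [0.37,0,-0.001,0.002,0,0,0]
    - [0.35,0,-0.001,0.0,0,0,0]
    - [0.35,0,-0.001,-0.005,0,0,0]

```text
t: 19.4
tool_pos: [0.5918, 0.0837, 0.1383]
orientation: [0.211, 3.133, -0.001]
force: [-0.4, -0.0, -0.8]
opening: 0.0602
```

Request:
jog_arm:
  steps:
    - [0.35,0,0,-0.04,0,0,0]
    - [0.35,0,0,-0.08,0,0,0]
    - [0.35,0,0,-0.12,0,0,0]
    - [0.35,0.02,0.06,-0.14,0,0,0]
    - [0.35,0.06,0.11,-0.14,0,0,0]

```text
t: 20.02
tool_pos: [0.5506, 0.1976, 0.281]
orientation: [0.214, 3.128, 0.002]
force: [0.3, 0.7, -0.2]
opening: 0.0605
```

```bash
python3 go.py .475 .245 .12 85;  python3 -c "
from h import *
snap('side','s14.png');c=snap('top','t14.png')
for o in castings(c,(163,208,240,255)): print(o)
crop('s14.png',160,140,370,290,3.8,'c.png')
crop('t14.png',150,140,350,290,4,'d.png')"
```

```text
t 20.02 pos [0.5506 0.1976 0.281 ] yawY 82.2 tilt 0.36 q [ 0.26  0.07  1.47 -0.    1.6  -1.18] F [ 0.3  0.7 -0.2] open 0.0605
-> [0.0823, 0.0364, 0.1606] [0.001, 0.006, -0.049] rows 2.9
(np.int32(636), array([178.6, 232.3]), array([0.467 , 0.3907, 0.1977]), np.float64(412.2))
(np.int32(83), array([237.2, 215.7]), array([ 0.5565,  0.1484, -0.1222]), np.float64(83.0))
(np.int32(161), array([200.2, 220.6]), array([0.5317, 0.3219, 0.4048]), np.float64(64.0))
(np.int32(175), array([202.6, 238.1]), array([0.4733, 0.3159, 0.0755]), np.float64(44.9))
(np.int32(189), array([224.2, 237.8]), array([0.4756, 0.246 , 0.006 ]), np.float64(26.2))
```

View pics/c.png

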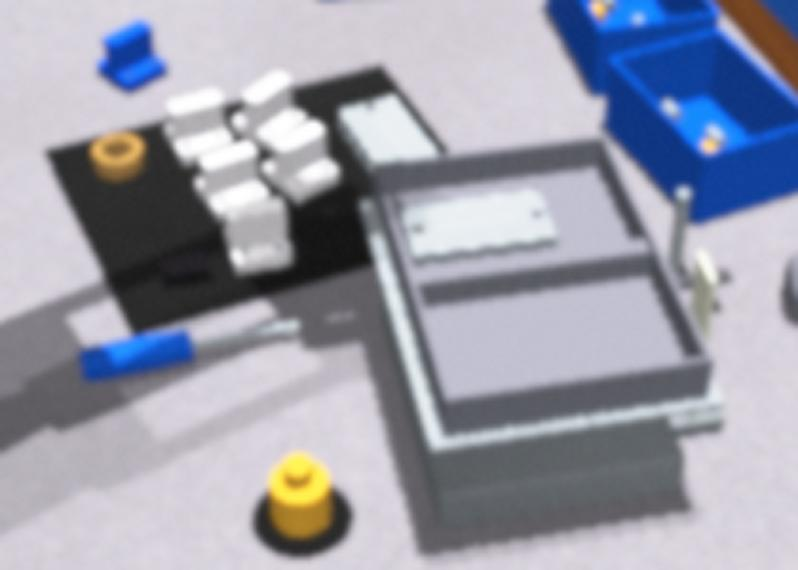

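View pics/d.png

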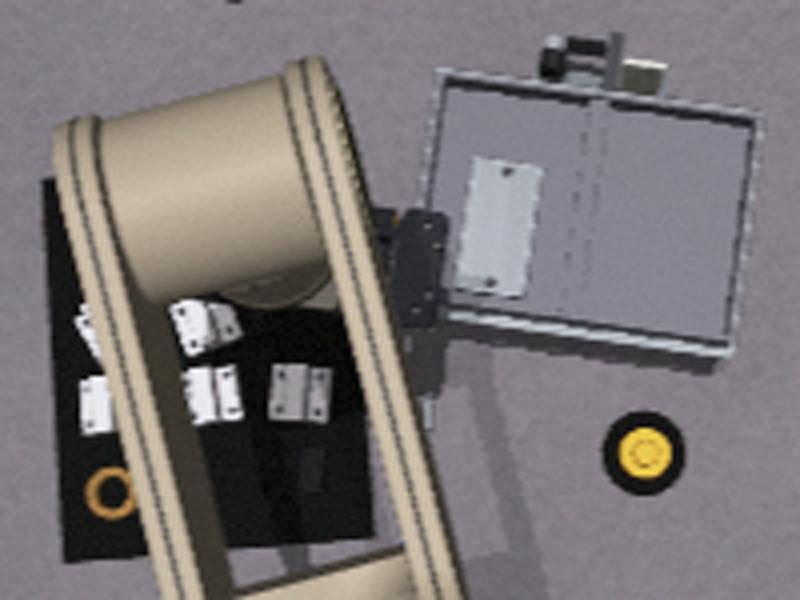

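The plate lies flat in the tray and the castings are unchanged. Picking the first casting, A (top px (224,238)), with partly opened jaws.

Request:
jog_arm:
  steps:
    - [0.38,0.04,0.018,0.05,0.001,0.006,-0.049]
    - [0.38,0.082,0.036,0.1,0.001,0.006,-0.049]
    - [0.38,0.082,0.036,0.15,0.001,0.006,-0.049]
    - [0.38,0.082,0.036,0.19,0.001,0.006,-0.049]
    - [0.38,0.082,0.036,0.19,0.001,0.006,-0.049]

```text
t: 20.75
tool_pos: [0.4683, 0.2467, 0.0861]
orientation: [-0.125, -3.129, 0.003]
force: [-0.1, 0.6, 0.4]
opening: 0.058
```

```bash
python3 go.py .4752 .2451 .034 85.5;  python3 -c "
from h import *
snap('side','s15.png')
crop('s15.png',170,130,290,240,5,'c.png')"
```

```text
t 20.75 pos [0.4683 0.2467 0.0861] yawY 85.4 tilt 0.59 q [ 0.39  0.07  1.83  0.    1.25 -1.11] F [-0.1  0.6  0.4] open 0.058
-> [-0.0075, -0.0009, 0.0521] [-0.002, -0.01, -0.002] rows 0.8
```

View pics/c.png

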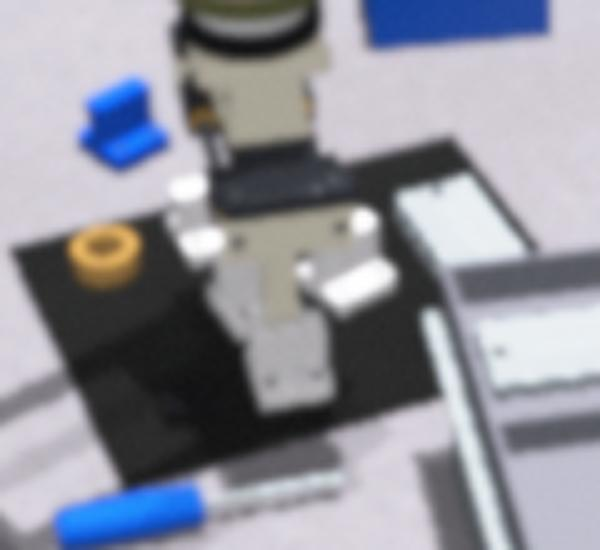

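Request:
jog_arm:
  steps:
    - [0.38,-0.007,-0.001,0.02,-0.002,-0.01,0]
    - [0.38,-0.0075,-0.001,0.045,-0.002,-0.01,0]
    - [0.38,-0.0075,-0.001,0.053,-0.002,-0.01,0]
    - [1,-0.0075,-0.001,0.053,-0.002,-0.01,0]
    - [1,-0.0075,-0.001,0.053,-0.002,-0.01,0]
  force: 35

```text
t: 21.42
tool_pos: [0.4787, 0.2463, 0.0377]
orientation: [0.126, 3.133, 0.004]
force: [-1.0, -0.7, -0.6]
opening: 0.0422
```

Request:
jog_arm:
  steps:
    - [1,0,0,0,0,0,0]
    - [1,0,0,0,0,0,0]
    - [1,0,0,0,0,0,0]

```text
t: 21.8
tool_pos: [0.4791, 0.2463, 0.0382]
orientation: [0.126, 3.132, 0.004]
force: [-0.5, -1.0, 3.0]
opening: 0.0158
```

```bash
python3 go.py .5515 -.034 .23 82.6
```

```text
t 21.8 pos [0.4791 0.2463 0.0382] yawY 85.4 tilt 0.43 q [ 0.38  0.14  1.85 -0.    1.14 -1.11] F [-0.5 -1.   3. ] open 0.0158
-> [-0.0961, -0.273, -0.192] [0.003, 0.007, 0.049] rows 5.6
```

Request:
jog_arm:
  steps:
    - [1,0,0,-0.03,0,0,0]
    - [1,0,0,-0.08,0,0,0]
    - [1,0,0,-0.14,0,0,0]
    - [1,-0.02,-0.05,-0.192,0.003,0.007,0.02]
    - [1,-0.04,-0.105,-0.192,0.003,0.007,0.049]

```text
t: 22.42
tool_pos: [0.5096, 0.1436, 0.2339]
orientation: [0.199, 3.129, 0.004]
force: [1.0, -0.1, -2.9]
opening: 0.0152
```

```bash
python3 go.py .5515 -.034 .23 82.6; python3 -c "
from h import *
snap('side','s16.png')
crop('s16.png',170,100,290,240,4,'c.png')"
```

```text
t 22.43 pos [0.5096 0.1436 0.2339] yawY 82.7 tilt 0.4 q [ 0.18 -0.07  1.69  0.    1.51 -1.27] F [ 1.  -0.1 -2.9] open 0.0152
-> [-0.064, -0.1709, 0.0039] [0.003, 0.006, 0.002] rows 2.9
```

View pics/c.png

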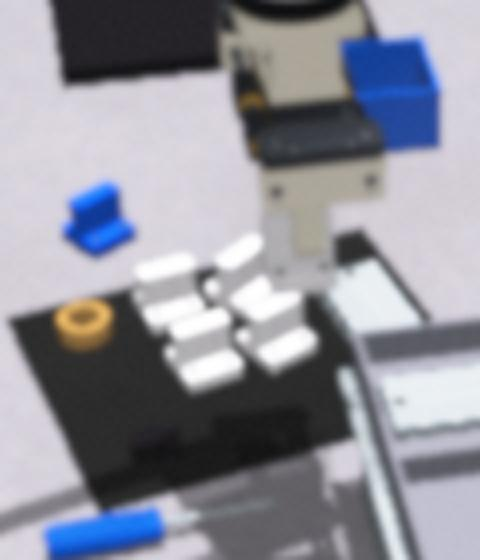

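The casting is held (about (247,165)); four remain on the mat. On to the tray.

Request:
jog_arm:
  steps:
    - [1,-0.022,-0.057,0.0,0,0.006,0]
    - [1,-0.045,-0.114,0.0,0.003,0.006,0]
    - [1,-0.067,-0.17,0.0,0.003,0.006,0]
    - [1,-0.067,-0.17,0.02,0.003,0.006,0]
    - [1,-0.067,-0.17,0.04,0.003,0.006,0]

```text
t: 23.1
tool_pos: [0.5545, -0.0418, 0.1922]
orientation: [-0.212, -3.133, 0.008]
force: [-0.1, 0.6, -2.3]
opening: 0.0157
```

```bash
python3 go.py .5545 -.034 .140 82.6; python3 -c "
from h import *
snap('side','s17.png')
crop('s17.png',220,110,360,270,3.7,'c.png')"
```

```text
t 23.1 pos [ 0.5545 -0.0418  0.1922] yawY 82.3 tilt 0.28 q [-0.16  0.04  1.66 -0.    1.44 -1.6 ] F [-0.1  0.6 -2.3] open 0.0157
-> [0.001, 0.008, 0.0521] [-0.005, -0.001, -0.006] rows 0.8
```

View pics/c.png

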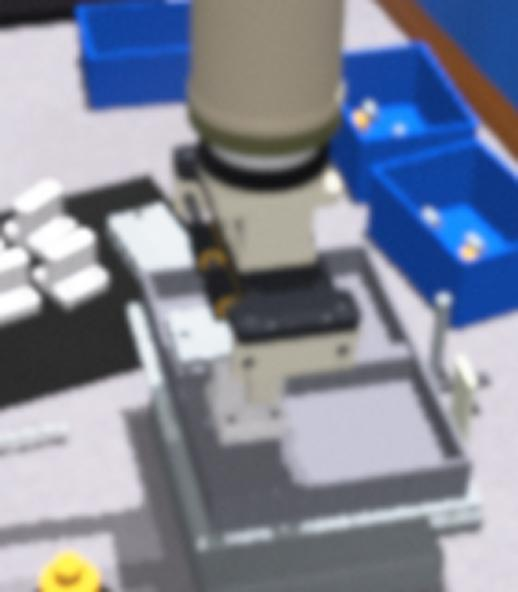

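Request:
jog_arm:
  steps:
    - [1,0,0.008,0.0,-0.005,0,0]
    - [1,0,0.008,0.025,-0.005,0,0]
    - [1,0,0.008,0.042,-0.005,0,0]
    - [1,0,0.008,0.052,-0.005,0,0]
    - [1,0,0.008,0.052,-0.005,0,0]

```text
t: 23.78
tool_pos: [0.5531, -0.0325, 0.1361]
orientation: [-0.209, -3.128, -0.001]
force: [-0.9, 0.5, 0.3]
opening: 0.0157
```

Request:
jog_arm:
  steps:
    - [0.75,0,0,0.002,0,0,0]
    - [0.7,0,0,0.002,0,0,0]
    - [0.65,0,0,0.002,0,0,0]
    - [0.65,0,0,0.002,0,0,0]

```text
t: 24.28
tool_pos: [0.5533, -0.0326, 0.1344]
orientation: [-0.209, -3.128, -0.001]
force: [-0.7, 0.1, -0.6]
opening: 0.0324
```

Request:
jog_arm:
  steps:
    - [0.65,0,0,-0.03,0,0,0]
    - [0.6,0,0,-0.07,0,0,0]
    - [0.45,0,0,-0.1,0,0,0]
    - [0.38,0,0.05,-0.11,0,0,0]
    - [0.38,0.02,0.1,-0.11,0,0,0]

```text
t: 24.9
tool_pos: [0.5487, 0.0696, 0.2462]
orientation: [-0.213, -3.131, -0.002]
force: [1.1, 0.6, -0.6]
opening: 0.0573
```

```bash
python3 go.py .4729 .3165 .12 100.3; python3 -c "
from h import *
snap('side','s18.png')
crop('s18.png',160,110,360,270,3.7,'c.png')"
```

```text
t 24.9 pos [0.5487 0.0696 0.2462] yawY 82.2 tilt 0.19 q [ 0.03  0.    1.6   0.    1.54 -1.4 ] F [ 1.1  0.6 -0.6] open 0.0573
-> [0.1081, 0.2342, 0.1268] [0.002, -0.003, -0.315] rows 4.6
```

View pics/c.png

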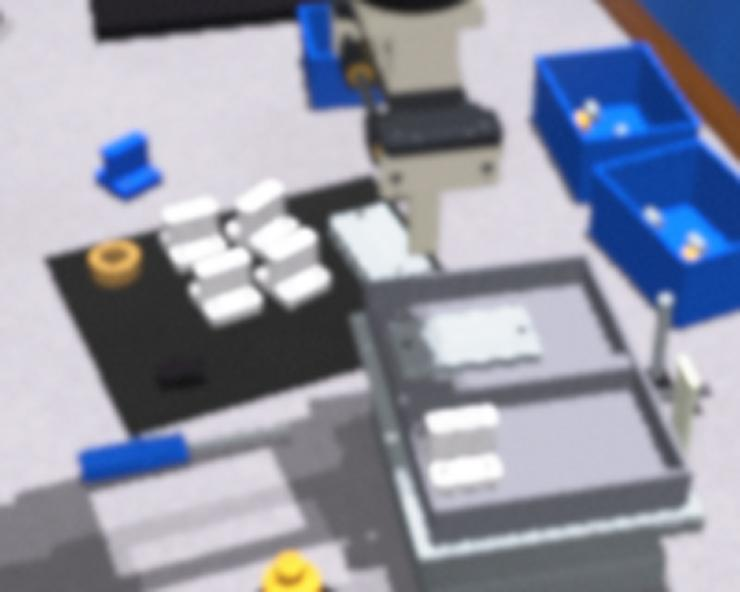

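Casting 1 stands in the tray's near-right compartment (about (285,231)). Now casting B.

Request:
jog_arm:
  steps:
    - [0.38,0.025,0.055,0.0,0,-0.003,-0.08]
    - [0.38,0.05,0.11,0.02,0,-0.003,-0.16]
    - [0.38,0.078,0.17,0.05,0.002,-0.003,-0.24]
    - [0.38,0.108,0.232,0.1,0.002,-0.003,-0.315]
    - [0.38,0.108,0.234,0.14,0.002,-0.003,-0.315]

```text
t: 25.58
tool_pos: [0.4708, 0.3224, 0.1147]
orientation: [-0.292, 3.126, 0.009]
force: [0.1, 0.7, 0.3]
opening: 0.0574
```

```bash
python3 go.py .4729 .3165 .036 100.3
```

```text
t 25.57 pos [0.4708 0.3224 0.1147] yawY 100.7 tilt 0.35 q [ 0.51  0.13  1.7   0.    1.3  -1.25] F [0.1 0.7 0.3] open 0.0574
-> [-0.0008, -0.0066, 0.0787] [0.005, 0.003, 0.007] rows 1.3
```

Request:
jog_arm:
  steps:
    - [0.38,-0.001,-0.0065,0.02,0.005,0.003,0.007]
    - [0.38,-0.001,-0.0065,0.05,0.005,0.003,0.007]
    - [0.38,-0.001,-0.0065,0.072,0.005,0.003,0.007]
    - [0.38,-0.001,-0.0065,0.079,0.005,0.003,0.007]
    - [1,-0.001,-0.0065,0.079,0.005,0.003,0.007]

```text
t: 26.2
tool_pos: [0.4738, 0.3161, 0.0362]
orientation: [-0.28, 3.129, 0.0]
force: [0.8, -0.2, 0.5]
opening: 0.0517
```

Request:
jog_arm:
  steps:
    - [1,0,0,0,0,0,0]
    - [1,0,0,0,0,0,0]
    - [1,0,0,0,0,0,0]
    - [1,0,0,0,0,0,0]

```text
t: 26.7
tool_pos: [0.474, 0.3162, 0.0366]
orientation: [-0.281, 3.128, 0.001]
force: [-0.2, -1.0, 2.5]
opening: 0.016
```

```bash
python3 go.py .6011 -.0404 .23 82.6
```

```text
t 26.7 pos [0.474  0.3162 0.0366] yawY 100.3 tilt 0.04 q [ 0.5   0.23  1.75  0.    1.16 -1.25] F [-0.2 -1.   2.5] open 0.016
-> [-0.0618, -0.3734, -0.1935] [0.0, 0.001, 0.308] rows 6.8
```

Gripped (16 mm). Lift and carry to slot 2.

Request:
jog_arm:
  steps:
    - [1,0,0,-0.04,0,0,0]
    - [1,0,0,-0.09,0,0,0]
    - [1,0,0,-0.15,0,0,0.05]
    - [1,-0.008,-0.05,-0.193,0,0.001,0.15]
    - [1,-0.018,-0.11,-0.193,0,0.001,0.25]

```text
t: 27.32
tool_pos: [0.5127, 0.213, 0.2344]
orientation: [0.112, 3.133, 0.005]
force: [1.3, -0.3, -1.5]
opening: 0.0161
```

```bash
python3 go.py .6011 -.0404 .23 82.6
```

```text
t 27.32 pos [0.5127 0.213  0.2344] yawY 85.9 tilt 0.44 q [ 0.3   0.    1.62  0.    1.51 -1.2 ] F [ 1.3 -0.3 -1.5] open 0.0161
-> [-0.1062, -0.2465, 0.0042] [0.004, 0.007, 0.058] rows 4.3
```

Request:
jog_arm:
  steps:
    - [1,-0.023,-0.055,0,0.004,0.007,0.058]
    - [1,-0.047,-0.11,0,0.004,0.007,0.058]
    - [1,-0.07,-0.165,0,0.004,0.007,0.058]
    - [1,-0.09,-0.21,0,0.004,0.007,0.058]
    - [1,-0.106,-0.246,0.01,0.004,0.007,0.058]

```text
t: 27.95
tool_pos: [0.6018, -0.0421, 0.2248]
orientation: [0.204, 3.134, -0.001]
force: [0.3, 0.8, -1.3]
opening: 0.0154
```

```bash
python3 go.py .6020 -.0404 .128 82.6; python3 -c "
from h import *
snap('side','s19.png')
crop('s19.png',220,110,360,270,3.7,'c.png')"
```

```text
t 27.95 pos [ 0.6018 -0.0421  0.2248] yawY 82.5 tilt 0.07 q [-0.15  0.14  1.49 -0.    1.51 -1.6 ] F [ 0.3  0.8 -1.3] open 0.0154
-> [0.0001, 0.0017, 0.0968] [-0.0, 0.001, -0.001] rows 1.5
```

View pics/c.png

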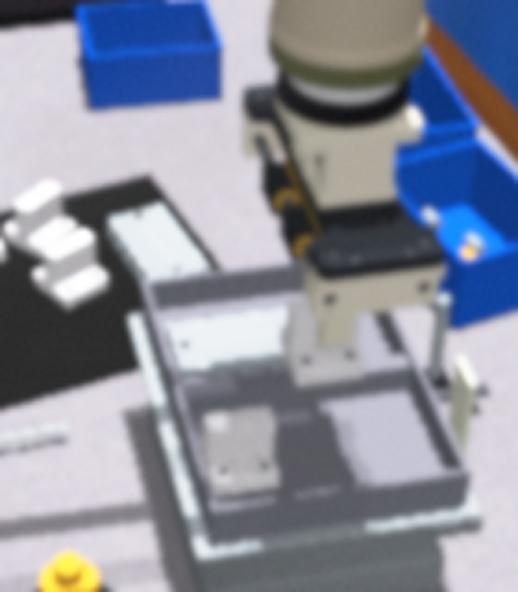

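Request:
jog_arm:
  steps:
    - [1,0,0.0015,0.04,0,0,0]
    - [1,0,0.0015,0.07,0,0,0]
    - [1,0,0.0015,0.087,0,0,0]
    - [1,0,0.0015,0.095,0,0,0]
    - [1,0,0.0015,0.096,0,0,0]

```text
t: 28.62
tool_pos: [0.6021, -0.0447, 0.1269]
orientation: [-0.207, -3.134, 0.004]
force: [0.3, -0.1, 1.1]
opening: 0.0156
```

Request:
jog_arm:
  steps:
    - [0.75,0,0,0.001,0,0,0]
    - [0.7,0,0,0.001,0,0,0]
    - [0.65,0,0,0.001,0,0,0]
    - [0.65,0,0,0.001,0,0,0]

```text
t: 29.12
tool_pos: [0.6022, -0.0447, 0.1261]
orientation: [-0.207, -3.135, 0.004]
force: [0.7, -0.6, -0.0]
opening: 0.0326
```

Request:
jog_arm:
  steps:
    - [0.65,0,0,-0.03,0,0,0]
    - [0.6,0,0,-0.07,0,0,0]
    - [0.45,0,0,-0.11,0,0,0]
    - [0.38,0.01,0.05,-0.12,0,0,0]
    - [0.38,0.02,0.1,-0.12,0,0,0]

```text
t: 29.75
tool_pos: [0.5965, 0.0579, 0.248]
orientation: [0.21, 3.131, -0.004]
force: [0.4, 0.5, -0.2]
opening: 0.057
```

```bash
python3 go.py .5325 .3218 .12 113.2; python3 -c "
from h import *
snap('side','s20.png')
crop('s20.png',160,110,360,270,3.7,'c.png')"
```

```text
t 29.75 pos [0.5965 0.0579 0.248 ] yawY 82.3 tilt 0.23 q [ 0.01  0.12  1.47 -0.    1.55 -1.42] F [ 0.4  0.5 -0.2] open 0.057
-> [0.0991, 0.2532, 0.1271] [-0.003, 0.003, -0.539] rows 4.8
```

View pics/c.png

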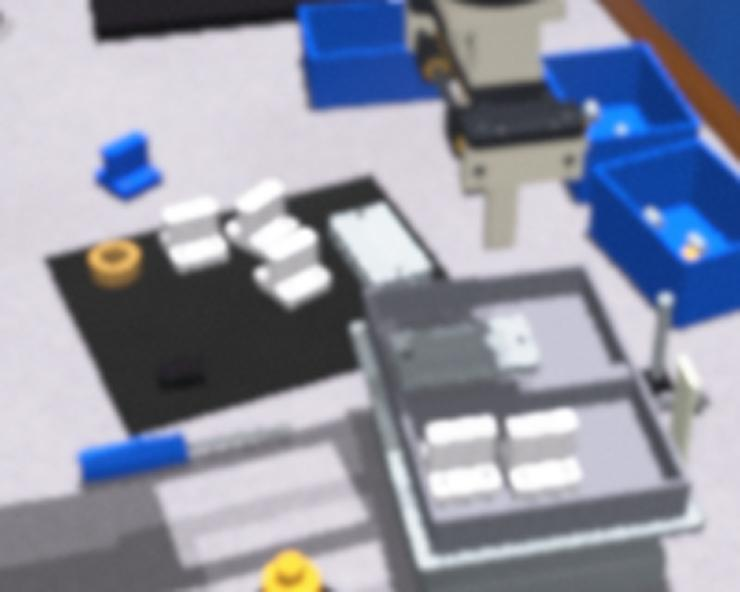

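Two castings in the tray, three left on the mat. Next casting C.

Request:
jog_arm:
  steps:
    - [0.38,0.022,0.055,0.0,0,0.003,-0.13]
    - [0.38,0.045,0.11,0.02,-0.003,0.003,-0.26]
    - [0.38,0.07,0.17,0.04,-0.003,0.003,-0.4]
    - [0.38,0.097,0.23,0.09,-0.003,0.003,-0.539]
    - [0.38,0.099,0.253,0.14,-0.003,0.003,-0.539]

```text
t: 30.42
tool_pos: [0.5316, 0.3205, 0.1234]
orientation: [-0.644, 3.072, 0.008]
force: [0.4, 0.5, 0.5]
opening: 0.0579
```

```bash
python3 go.py .5325 .3218 .036 113.2
```

```text
t 30.43 pos [0.5316 0.3205 0.1234] yawY 113.7 tilt 0.32 q [ 0.46  0.26  1.55  0.    1.33 -1.53] F [0.4 0.5 0.5] open 0.0579
-> [-0.001, 0.0004, 0.0874] [0.004, 0.004, 0.008] rows 1.4
```

Request:
jog_arm:
  steps:
    - [0.38,-0.001,0.0005,0.03,0.004,0.004,0.008]
    - [0.38,-0.001,0.0005,0.06,0.004,0.004,0.008]
    - [0.38,-0.001,0.0005,0.081,0.004,0.004,0.008]
    - [0.38,-0.001,0.0005,0.088,0.004,0.004,0.008]
    - [1,-0.001,0.0005,0.088,0.004,0.004,0.008]

```text
t: 31.05
tool_pos: [0.5327, 0.3217, 0.0357]
orientation: [0.631, -3.077, -0.001]
force: [-0.1, -0.5, -0.2]
opening: 0.0518
```

Request:
jog_arm:
  steps:
    - [1,0,0,0,0,0,0]
    - [1,0,0,0,0,0,0]
    - [1,0,0,0,0,0,0]
    - [1,0,0,0,0,0,0]

```text
t: 31.55
tool_pos: [0.533, 0.3218, 0.0361]
orientation: [-0.631, 3.077, 0.001]
force: [-0.1, -0.6, 2.1]
opening: 0.0162
```

Request:
jog_arm:
  steps:
    - [1,0,0,-0.04,0,0,0]
    - [1,0,0,-0.09,0,0,0]
    - [1,0,0,-0.15,0,0,0]
    - [1,0,0,-0.195,0,0,0]
    - [1,0,0,-0.195,0,0,0]

```text
t: 32.17
tool_pos: [0.5352, 0.3229, 0.2369]
orientation: [-0.63, 3.069, 0.004]
force: [0.6, 0.4, -1.6]
opening: 0.0155
```

```bash
python3 go.py .6487 -.0465 .23 82.6; python3 -c "
from h import *
snap('side','s21.png')
crop('s21.png',160,90,360,270,3.3,'c.png')"
```

```text
t 32.17 pos [0.5352 0.3229 0.2369] yawY 113.2 tilt 0.54 q [ 0.46  0.19  1.42  0.    1.53 -1.52] F [ 0.6  0.4 -1.6] open 0.0155
-> [0.0413, -0.3842, 0.0062] [0.003, 0.009, 0.534] rows 6.2
```

View pics/c.png

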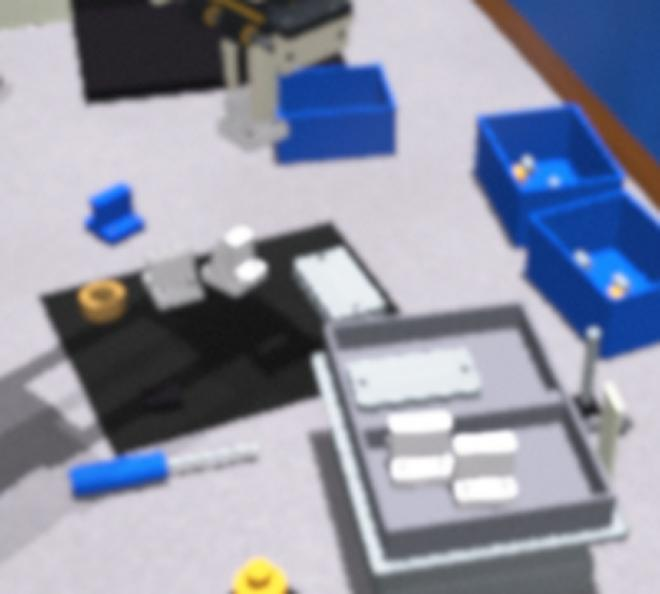

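The third casting is held. The picture shows casting 1 was knocked a little toward the divider inside the tray (now about (287,226)), still upright, so no fix is needed. Carrying on to slot 3.

Request:
jog_arm:
  steps:
    - [1,0.006,-0.055,0.005,0.003,0.009,0.12]
    - [1,0.012,-0.115,0.005,0.003,0.009,0.24]
    - [1,0.019,-0.175,0.005,0.003,0.009,0.36]
    - [1,0.025,-0.235,0.005,0.003,0.009,0.48]
    - [1,0.032,-0.295,0.005,0.003,0.009,0.534]

```text
t: 32.85
tool_pos: [0.6198, 0.0367, 0.2252]
orientation: [-0.206, -3.127, 0.003]
force: [1.0, -0.0, -1.2]
opening: 0.0159
```

```bash
python3 go.py .6487 -.0465 .23 82.6
```

```text
t 32.85 pos [0.6198 0.0367 0.2252] yawY 82.4 tilt 0.49 q [-0.02  0.2   1.43 -0.    1.53 -1.46] F [ 1.  -0.  -1.2] open 0.0159
-> [-0.0395, -0.0787, -0.0049] [-0.003, -0.008, -0.003] rows 1.4
```

Request:
jog_arm:
  steps:
    - [1,-0.02,-0.04,0.0,-0.003,-0.008,0]
    - [1,-0.04,-0.0785,0.0,-0.003,-0.008,0]
    - [1,-0.04,-0.0785,0.03,-0.003,-0.008,0]
    - [1,-0.04,-0.0785,0.06,-0.003,-0.008,0]
    - [1,-0.04,-0.0785,0.07,-0.003,-0.008,0]

```text
t: 33.48
tool_pos: [0.646, -0.0464, 0.1502]
orientation: [-0.207, -3.128, -0.001]
force: [-0.5, -0.4, -0.9]
opening: 0.0156
```

```bash
python3 go.py .6487 -.0465 .119 82.6; python3 -c "
from h import *
snap('side','s22.png')
crop('s22.png',220,90,380,260,3.5,'c.png')"
```

```text
t 33.48 pos [ 0.646  -0.0464  0.1502] yawY 82.4 tilt 0.4 q [-0.15  0.31  1.43  0.    1.41 -1.59] F [-0.5 -0.4 -0.9] open 0.0156
-> [-0.0029, 0.0002, 0.0312] [0.0, -0.007, -0.003] rows 0.5
```

View pics/c.png

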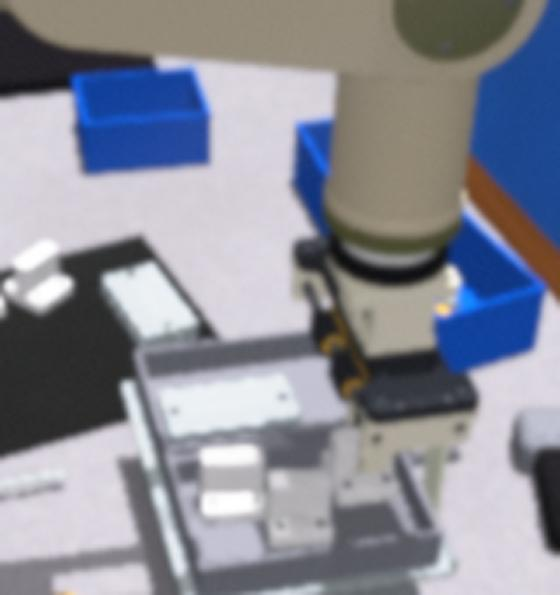

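```bash
python3 -c "
from h import *
c=load('t14.png')
f=lambda X,Y,z:px2w(c,(150+(X+.5)/4-.5,140+(Y+.5)/4-.5),z).round(3)
for z in (.1,.17,.2): print(f(550,55,z),f(617,50,z),f(645,75,z))
"
```

```text
[0.731 0.047 0.1  ] [ 0.735 -0.004  0.1  ] [ 0.716 -0.025  0.1  ]
[0.715 0.047 0.17 ] [ 0.719 -0.001  0.17 ] [ 0.701 -0.022  0.17 ]
[0.709 0.047 0.2  ] [ 0.713 -0.     0.2  ] [ 0.695 -0.02   0.2  ]
```

Request:
jog_arm:
  steps:
    - [1,-0.002,0,0.012,0,-0.007,0]
    - [1,-0.002,0,0.022,0,-0.007,0]
    - [1,-0.002,0,0.029,0,-0.007,0]
    - [1,-0.002,0,0.033,0,-0.007,0]

```text
t: 34.02
tool_pos: [0.6478, -0.0463, 0.1172]
orientation: [0.207, 3.135, 0.001]
force: [-0.5, 1.1, 0.9]
opening: 0.0158
```

Request:
jog_arm:
  steps:
    - [0.75,0,0,0.0,0,0,0]
    - [0.7,0,0,0.0,0,0,0]
    - [0.65,0,0,0.0,0,0,0]
    - [0.65,0,0,0.0,0,0,0]

```text
t: 34.52
tool_pos: [0.648, -0.0463, 0.1175]
orientation: [0.207, 3.134, 0.001]
force: [-0.4, -0.5, 0.1]
opening: 0.0328
```

Request:
jog_arm:
  steps:
    - [0.65,0,0,-0.03,0,0,0]
    - [0.6,0,0,-0.07,0,0,0]
    - [0.45,0,0,-0.11,0,0,0]
    - [0.38,0.05,0.05,-0.12,0,0,0]
    - [0.38,0.1,0.1,-0.12,0,0,0]

```text
t: 35.15
tool_pos: [0.5724, 0.053, 0.2388]
orientation: [0.209, 3.131, 0.002]
force: [0.2, 1.0, -0.0]
opening: 0.0571
```

```bash
python3 go.py .4645 .3963 .12 94.7; python3 -c "
from h import *
snap('side','s23.png')
snap('top','t23.png')
crop('s23.png',160,110,380,280,3.6,'c.png')
crop('s23.png',310,180,360,240,12,'e.png')
crop('side0.png',310,160,360,220,12,'e0.png')
crop('t23.png',130,130,340,290,3.7,'d.png')
"
```

```text
t 35.15 pos [0.5724 0.053  0.2388] yawY 82.4 tilt 0.2 q [ 0.    0.06  1.56  0.    1.53 -1.43] F [ 0.2  1.  -0. ] open 0.0571
-> [0.153, 0.3258, 0.1187] [0.001, 0.003, -0.215] rows 6.1
```

View pics/c.png

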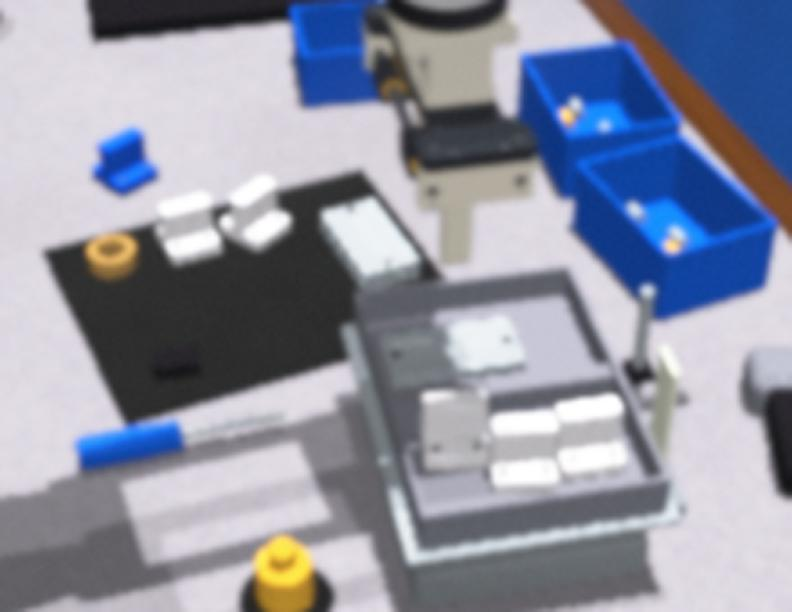

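View pics/e.png

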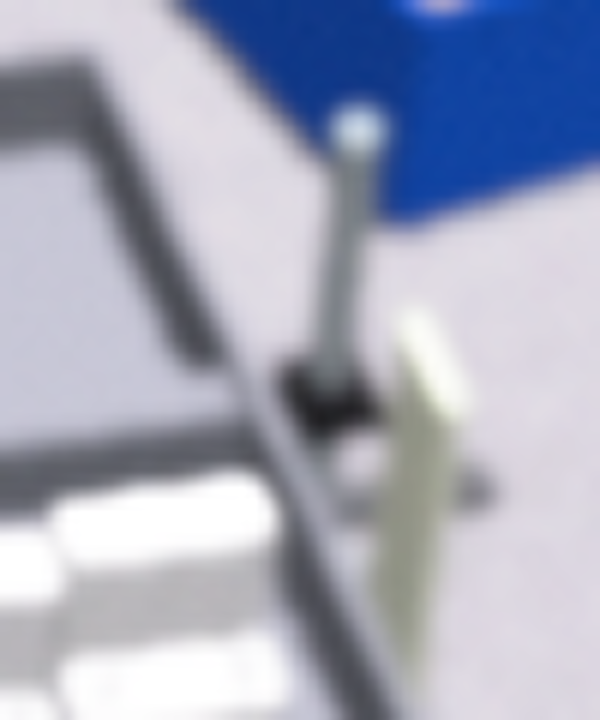

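View pics/e0.png

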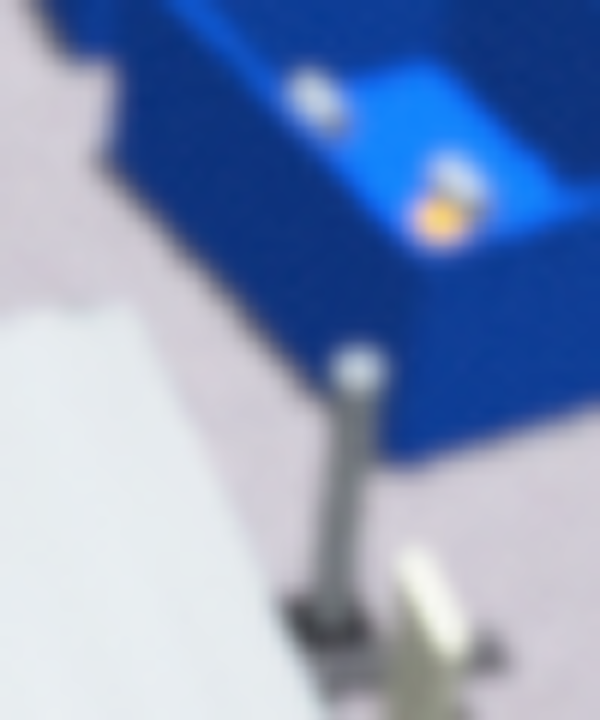

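View pics/d.png

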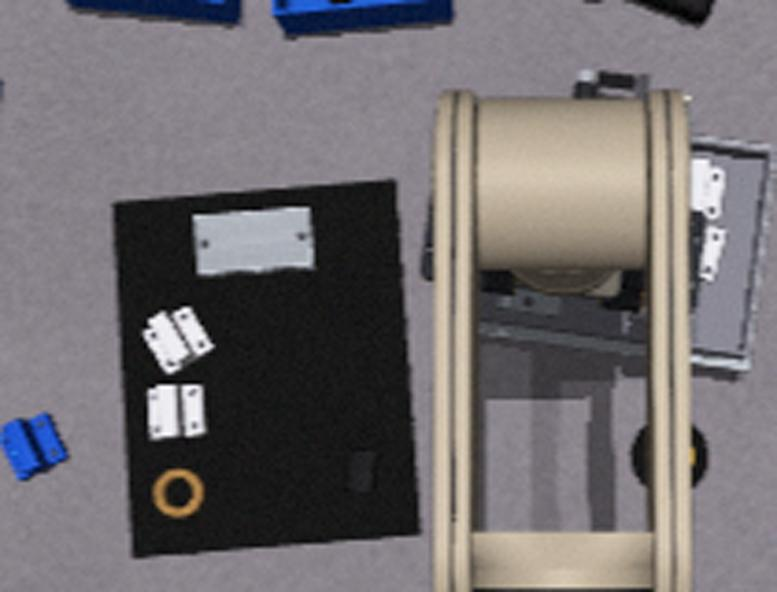

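Three castings are in. Before the fourth I'll look at the gauge. The pointer (dark tab right of the cream plate) moves with the pan: side rows 206 (empty) → 209 → 214 → 221 now. The black collar with the mark is at about (337,213).

```bash
python3 - <<'E'
from h import *
ims=[]
for f in ('s5.png','side0.png','s14.png','s23.png'):
    im=cv2.imread('pics/'+f)[185:245,322:364]
    im=cv2.resize(im,None,fx=9,fy=9,interpolation=cv2.INTER_LANCZOS4)
    im=np.clip((im.astype(float)/255)**.6*255,0,255).astype(np.uint8)
    ims.append(im)
cv2.imwrite('pics/g.png',cv2.resize(np.hstack(ims),None,fx=.52,fy=1.0))
for f,y0 in(('t14.png',0),):
    im=cv2.imread('pics/'+f)[142:168,278:322]; cv2.imwrite('pics/g2.png',cv2.resize(im,None,fx=18,fy=18,interpolation=cv2.INTER_CUBIC))
E
```

```text
(no output)
```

View pics/g.png

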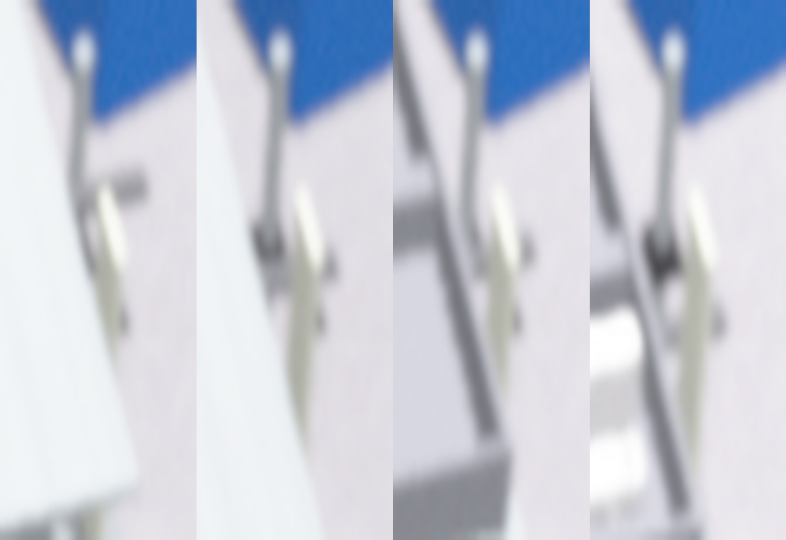

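View pics/g2.png

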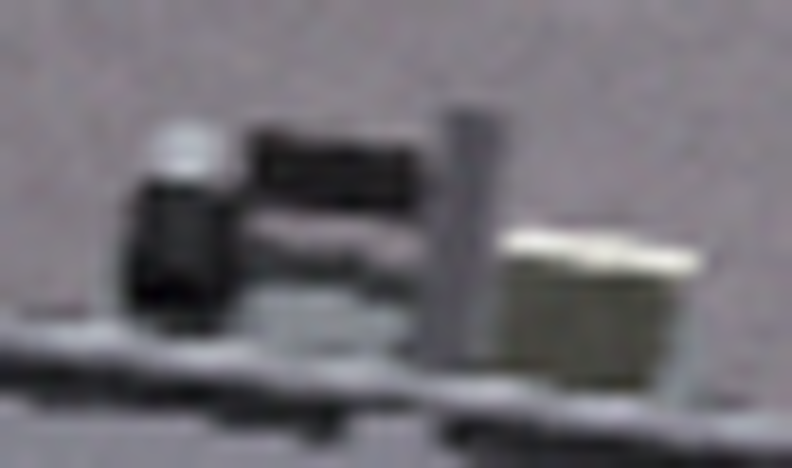

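```bash
python3 - <<'E'
from h import *
c=load('t14.png');s=load('s14.png')
T=lambda X,Y:(278+(X+.5)/18-.5,142+(Y+.5)/18-.5)
S=lambda X,Y,k:(322+((X-196.5*k)+.5)/4.68-.5,185+(Y+.5)/9-.5)
p,e=tri(c,T(475,110),s,S(532,250,2));print('pointer tip@25.7',p,e)
p,e=tri(c,T(422,150),s,S(519,320,2));print('mark',p,e)
# projected side pixels of pointer tip at sink d and mark tip at z, for nominal xy
for z in (.125,.11,.1,.095,.085,.075,.07,.065,.06,.055):
    P=px2w(c,T(475,110),.1); M=px2w(c,T(422,150),z)
    print(z,'ptr@t14xy',w2px(s,[[P[0],P[1],z]]).round(1),'mark',M.round(3),w2px(s,[M]).round(1))
ims=[]
for f in ('s14.png','s23.png'):
    im=cv2.imread('pics/'+f)[200:232,330:362]
    ims.append(cv2.resize(im,None,fx=12,fy=12,interpolation=cv2.INTER_CUBIC))
cv2.imwrite('pics/g3.png',np.hstack(ims))
E
```

```text
pointer tip@25.7 [ 0.74687321 -0.00328785  0.09761321] 0.0048770774353171596
mark [0.74734673 0.00472808 0.06326336] 0.005555818280483584
0.125 ptr@t14xy [[354.2 204.2]] mark [0.736 0.006 0.125] [[348.1 203. ]]
0.11 ptr@t14xy [[353.5 208.6]] mark [0.739 0.005 0.11 ] [[348.8 207.2]]
0.1 ptr@t14xy [[353.1 211.5]] mark [0.742 0.005 0.1  ] [[349.2 210. ]]
0.095 ptr@t14xy [[352.9 213. ]] mark [0.743 0.005 0.095] [[349.4 211.4]]
0.085 ptr@t14xy [[352.4 215.8]] mark [0.745 0.004 0.085] [[349.8 214.1]]
0.075 ptr@t14xy [[352.  218.7]] mark [0.747 0.004 0.075] [[350.2 216.8]]
0.07 ptr@t14xy [[351.8 220.1]] mark [0.748 0.004 0.07 ] [[350.4 218.2]]
0.065 ptr@t14xy [[351.6 221.5]] mark [0.75  0.004 0.065] [[350.6 219.5]]
0.06 ptr@t14xy [[351.4 222.8]] mark [0.751 0.004 0.06 ] [[350.7 220.8]]
0.055 ptr@t14xy [[351.1 224.2]] mark [0.752 0.003 0.055] [[350.9 222.2]]
```

View pics/g3.png

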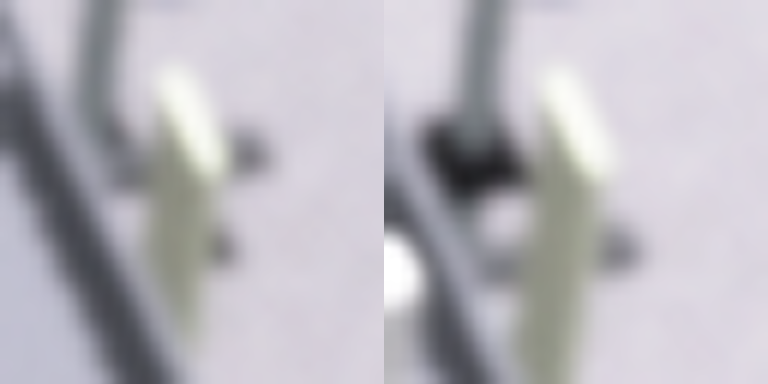

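```bash
python3 - <<'E'
from h import *
c=load('t14.png');s=load('s14.png')
print(tri(c,(287.8,149.9),s,(339.4,190.3)))
c=load('t23.png')
for o in castings(c,(163,208,190,252)): print(o)
# tray contents t14: plate corners
c=load('t14.png');f=lambda X,Y,z:px2w(c,(150+(X+.5)/4-.5,140+(Y+.5)/4-.5),z)
o=np.array([.6088,.0201]);u=np.array([.992,-.127]);v=np.array([.127,.992])
for q in [(475,157),(543,167),(525,297),(457,287)]:
    w=f(*q,.121)[:2]; print('plate',w.round(4),((w-o)@u).round(4),((w-o)@v).round(4))
E
```

```text
(array([0.73091691, 0.04573902, 0.13852546]), np.float64(0.003563138672965222))
(np.int32(206), array([177.1, 220.8]), array([0.5273, 0.3968, 0.5897]), np.float64(25.6))
(np.int32(210), array([177. , 240.6]), array([0.4645, 0.3963, 0.0814]), np.float64(14.3))
plate [0.648  0.1025] 0.0285 0.0867
plate [0.6409 0.0515] 0.0278 0.0353
plate [0.5432 0.0641] -0.0706 0.0353
plate [0.5502 0.1147] -0.0701 0.0864
```

The mark is about 34 mm below the pointer's earlier level. That means about 60 mm of sink, against 54 mm now and 63 mm with a fourth casting, so four is nearest. Fetch casting D.

Request:
jog_arm:
  steps:
    - [0.38,0.025,0.055,0.0,0,0.003,-0.04]
    - [0.38,0.05,0.108,0.0,0,0.003,-0.08]
    - [0.38,0.077,0.165,0.0,0,0.003,-0.12]
    - [0.38,0.103,0.22,0.01,0.001,0.003,-0.16]
    - [0.38,0.13,0.275,0.03,0.001,0.003,-0.2]

```text
t: 35.88
tool_pos: [0.4763, 0.3463, 0.2098]
orientation: [0.115, -3.139, -0.004]
force: [0.5, 0.6, 0.1]
opening: 0.0578
```

```bash
python3 go.py .4645 .3963 .1 94.7
```

```text
t 35.88 pos [0.4763 0.3463 0.2098] yawY 94.2 tilt 0.16 q [ 0.54  0.11  1.55  0.    1.48 -1.1 ] F [0.5 0.6 0.1] open 0.0578
-> [0.008, 0.0504, 0.1099] [0.003, -0.001, -0.009] rows 1.9
```

Request:
jog_arm:
  steps:
    - [0.38,0.008,0.0504,0.02,0.003,0,-0.009]
    - [0.38,0.008,0.0504,0.06,0.003,0,-0.009]
    - [0.38,0.008,0.0504,0.1,0.003,0,-0.009]
    - [0.38,0.008,0.0504,0.11,0.003,0,-0.009]

```text
t: 36.38
tool_pos: [0.4628, 0.395, 0.0966]
orientation: [0.13, -3.134, 0.005]
force: [-0.3, -0.1, 0.9]
opening: 0.0575
```

```bash
python3 go.py .4645 .3963 .036 94.7; python3 -c "
from h import *
snap('side','s24.png')
crop('s24.png',150,90,290,220,4,'c.png')"
```

```text
t 36.38 pos [0.4628 0.395  0.0966] yawY 94.7 tilt 0.36 q [ 0.62  0.26  1.6  -0.    1.29 -1.03] F [-0.3 -0.1  0.9] open 0.0575
-> [-0.0021, 0.0014, 0.0606] [-0.003, -0.005, 0.001] rows 1.0
```

View pics/c.png

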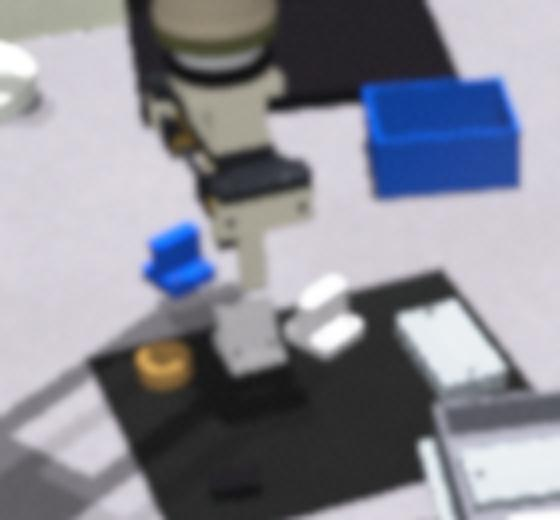

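Request:
jog_arm:
  steps:
    - [0.38,-0.002,0.0014,0.03,-0.003,-0.005,0]
    - [0.38,-0.002,0.0014,0.054,-0.003,-0.005,0]
    - [0.38,-0.002,0.0014,0.061,-0.003,-0.005,0]
    - [0.38,-0.002,0.0014,0.061,-0.003,-0.005,0]
    - [1,-0.002,0.0014,0.061,-0.003,-0.005,0]

```text
t: 37.05
tool_pos: [0.4662, 0.3972, 0.038]
orientation: [-0.129, 3.136, 0.003]
force: [-0.3, 0.6, -0.6]
opening: 0.0517
```

Request:
jog_arm:
  steps:
    - [1,0,0,0,0,0,0]
    - [1,0,0,0,0,0,0]
    - [1,0,0,0,0,0,0]
    - [1,0,0,0,0,0,0]

```text
t: 37.55
tool_pos: [0.4662, 0.3972, 0.0381]
orientation: [-0.129, 3.136, 0.003]
force: [0.0, -0.6, 2.2]
opening: 0.0156
```

Request:
jog_arm:
  steps:
    - [1,0,0,-0.04,0,0,0]
    - [1,0,0,-0.09,0,0,0]
    - [1,0,0,-0.15,0,0,0]
    - [1,0,0,-0.195,0,0,0]
    - [1,0,0,-0.195,0,0,0]

```text
t: 38.17
tool_pos: [0.4676, 0.3984, 0.2387]
orientation: [-0.129, 3.129, 0.01]
force: [0.1, -0.0, -2.1]
opening: 0.0161
```

```bash
python3 go.py .6716 .0736 .23 82.6
```

```text
t 38.17 pos [0.4676 0.3984 0.2387] yawY 94.7 tilt 0.7 q [ 0.62  0.15  1.45 -0.    1.52 -1.03] F [ 0.1 -0.  -2.1] open 0.0161
-> [-0.1766, -0.3405, 0.0084] [0.007, 0.01, 0.211] rows 6.1
```

Request:
jog_arm:
  steps:
    - [1,-0.029,-0.055,0.006,0.007,0.01,0.05]
    - [1,-0.058,-0.11,0.006,0.007,0.01,0.1]
    - [1,-0.087,-0.165,0.006,0.007,0.01,0.15]
    - [1,-0.116,-0.22,0.006,0.007,0.01,0.211]
    - [1,-0.145,-0.275,0.006,0.007,0.01,0.211]

```text
t: 38.8
tool_pos: [0.6348, 0.1344, 0.2303]
orientation: [-0.203, -3.132, -0.0]
force: [1.4, 0.9, -0.7]
opening: 0.0159
```

```bash
python3 go.py .673 .0736 .2 82.6
```

```text
t 38.8 pos [0.6348 0.1344 0.2303] yawY 82.6 tilt 0.17 q [ 0.13  0.27  1.34  0.    1.54 -1.31] F [ 1.4  0.9 -0.7] open 0.0159
-> [-0.0459, -0.0553, 0.0301] [-0.0, -0.003, -0.0] rows 1.2
```

Request:
jog_arm:
  steps:
    - [1,-0.023,-0.028,0.0,0,-0.003,0]
    - [1,-0.046,-0.055,0.0,0,-0.003,0]
    - [1,-0.046,-0.055,0.02,0,-0.003,0]
    - [1,-0.046,-0.055,0.05,0,-0.003,0]
    - [1,-0.046,-0.055,0.06,0,-0.003,0]

```text
t: 39.42
tool_pos: [0.6703, 0.0745, 0.1652]
orientation: [-0.202, -3.128, 0.001]
force: [0.4, -0.0, -0.6]
opening: 0.0156
```

```bash
python3 go.py .673 .0736 .11 82.6; python3 -c "
from h import *
snap('side','s25.png');snap('top','t25.png')
crop('s25.png',240,140,360,260,5,'c.png')
crop('t25.png',230,130,350,250,5,'d.png')"
```

```text
t 39.42 pos [0.6703 0.0745 0.1652] yawY 82.6 tilt 0.4 q [ 0.03  0.37  1.33  0.    1.45 -1.41] F [ 0.4 -0.  -0.6] open 0.0156
-> [-0.0032, -0.0005, 0.0551] [-0.001, -0.007, 0.0] rows 0.9
```

View pics/c.png

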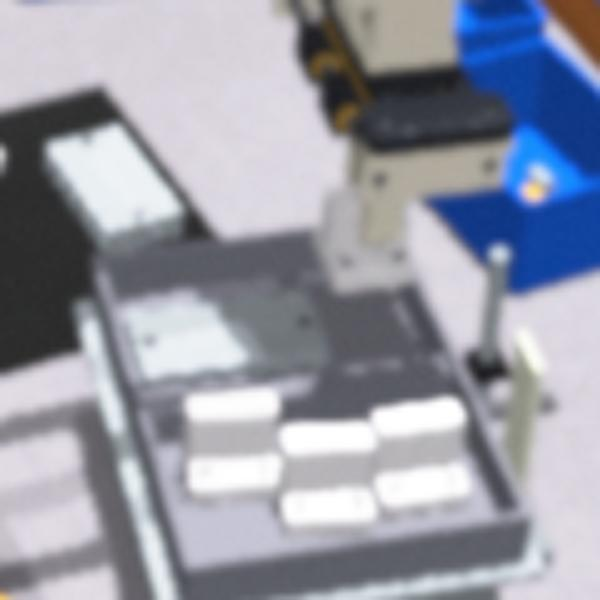

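View pics/d.png

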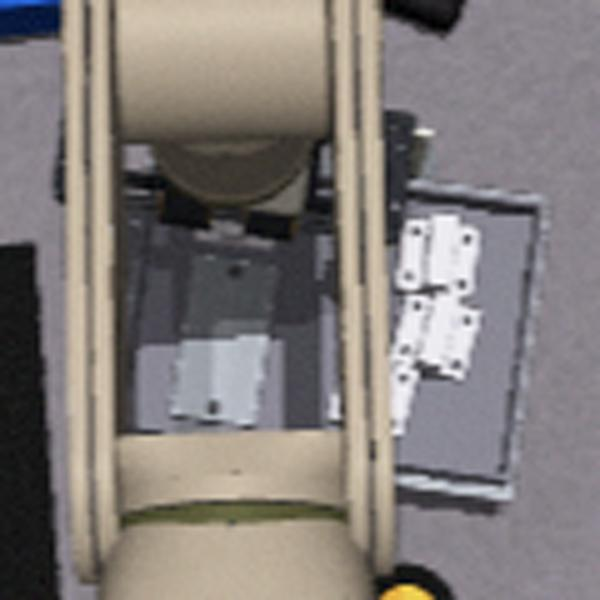

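```bash
python3 - <<'E'
from h import *
c=load('t25.png');f=lambda X,Y,z:px2w(c,(230+(X+.5)/5-.5,130+(Y+.5)/5-.5),z)
o=np.array([.6088,.0201]);u=np.array([.992,-.127]);v=np.array([.127,.992])
for n,q,z in [('cast near L',(210,233),.143),('cast near R',(278,240),.143),('plate farL',(195,255),.093),('plate farR',(272,262),.093)]:
    w=f(*q,z)[:2]; print(n,w.round(4),((w-o)@u).round(4),((w-o)@v).round(4))
E
```

```text
cast near L [0.6525 0.0922] 0.0342 0.0771
cast near R [0.6486 0.0521] 0.0354 0.0368
plate farL [0.6473 0.1028] 0.0277 0.0869
plate farR [0.6433 0.0558] 0.0297 0.0398
```

Casting's near edge is at tray x 0.035 and the plate's edge at 0.0285, with the far wall at 0.081. I'll shift 1.5 mm toward the plate and lower.

Request:
jog_arm:
  steps:
    - [1,0.001,0,0.015,0,-0.007,0]
    - [1,0.001,0,0.035,0,-0.007,0]
    - [1,0.001,0,0.048,0,-0.007,0]
    - [1,0.001,0,0.053,0,-0.007,0]
    - [1,0.001,0,0.054,0,-0.007,0]

```text
t: 40.15
tool_pos: [0.6698, 0.0747, 0.1128]
orientation: [0.202, 3.133, -0.002]
force: [-0.1, -0.1, -0.1]
opening: 0.0157
```

```bash
python3 go.py .669 .0736 .11 82.6; python3 -c "
from h import *
snap('side','s26.png')
crop('s26.png',240,140,360,260,5,'c.png')"
```

```text
t 40.15 pos [0.6698 0.0747 0.1128] yawY 82.6 tilt 0.11 q [ 0.04  0.4   1.39 -0.    1.35 -1.41] F [-0.1 -0.1 -0.1] open 0.0157
-> [0.0006, -0.0012, 0.0028] [-0.001, 0.002, 0.0] rows 0.1
```

View pics/c.png

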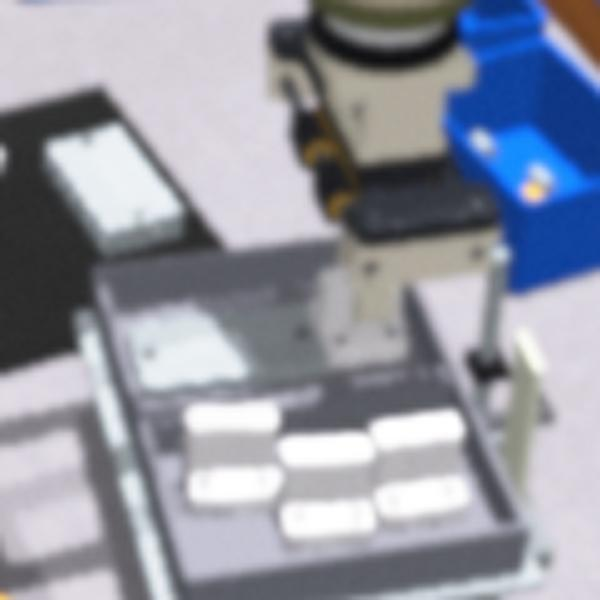

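Seated between plate and wall, and the scale has sunk further. Release, rise, and retreat clear of both views.

Request:
jog_arm:
  steps:
    - [0.75,0,0,0.001,0,0,0]
    - [0.7,0,0,0.001,0,0,0]
    - [0.65,0,0,0.001,0,0,0]
    - [0.65,0,0,0.001,0,0,0]

```text
t: 40.7
tool_pos: [0.6701, 0.0747, 0.1124]
orientation: [0.202, 3.133, -0.001]
force: [0.1, -0.2, 0.5]
opening: 0.0322
```

Request:
jog_arm:
  steps:
    - [0.65,0,0,-0.03,0,0,0]
    - [0.65,0,0,-0.07,0,0,0]
    - [0.65,0,0,-0.12,0,0,0]
    - [0.6,0.05,0.05,-0.14,0,0,0]
    - [0.5,0.09,0.1,-0.14,0,0,0]

```text
t: 41.32
tool_pos: [0.6003, 0.1758, 0.2544]
orientation: [0.205, 3.128, 0.001]
force: [-0.3, 0.8, 0.3]
opening: 0.0428
```

```bash
python3 go.py .3 .45 .25 82.6
```

```text
t 41.33 pos [0.6003 0.1758 0.2544] yawY 82.5 tilt 0.39 q [ 0.2   0.18  1.39 -0.    1.56 -1.24] F [-0.3  0.8  0.3] open 0.0428
-> [0.3336, 0.2326, 0.0023] [0.001, 0.007, -0.002] rows 6.5
```

Request:
jog_arm:
  steps:
    - [0.4,0.334,0.233,0.0,0,0.007,0]
    - [0.4,0.334,0.233,0.0,0,0.007,0]
    - [0.4,0.334,0.233,0.0,0,0.007,0]
    - [0.4,0.334,0.233,0.0,0,0.007,0]
    - [0.4,0.334,0.233,0.0,0,0.007,0]

```text
t: 41.95
tool_pos: [0.3679, 0.3876, 0.2526]
orientation: [0.206, 3.134, 0.002]
force: [0.9, 0.1, 0.4]
opening: 0.0556
```

```bash
python3 go.py .3 .45 .25 82.6; python3 - <<'E'
from h import *
snap('side','s27.png');snap('top','t27.png')
crop('s27.png',160,130,380,290,3.6,'c.png')
crop('t27.png',130,130,450,290,2.5,'d.png')
ims=[]
for f in ('s14.png','s23.png','s27.png'):
    im=cv2.imread('pics/'+f)[200:232,330:356]
    ims.append(cv2.resize(im,None,fx=10,fy=12,interpolation=cv2.INTER_CUBIC))
cv2.imwrite('pics/g4.png',np.hstack(ims))
im=cv2.imread('pics/t27.png')[138:172,274:326]; cv2.imwrite('pics/g5.png',cv2.resize(im,None,fx=14,fy=14,interpolation=cv2.INTER_CUBIC))
E
```

```text
t 41.95 pos [0.3679 0.3876 0.2526] yawY 82.5 tilt 0.09 q [ 0.72 -0.06  1.64  0.    1.55 -0.72] F [0.9 0.1 0.4] open 0.0556
-> [0.0755, 0.053, 0.0026] [0.002, 0.0, -0.002] rows 1.5
```

View pics/c.png

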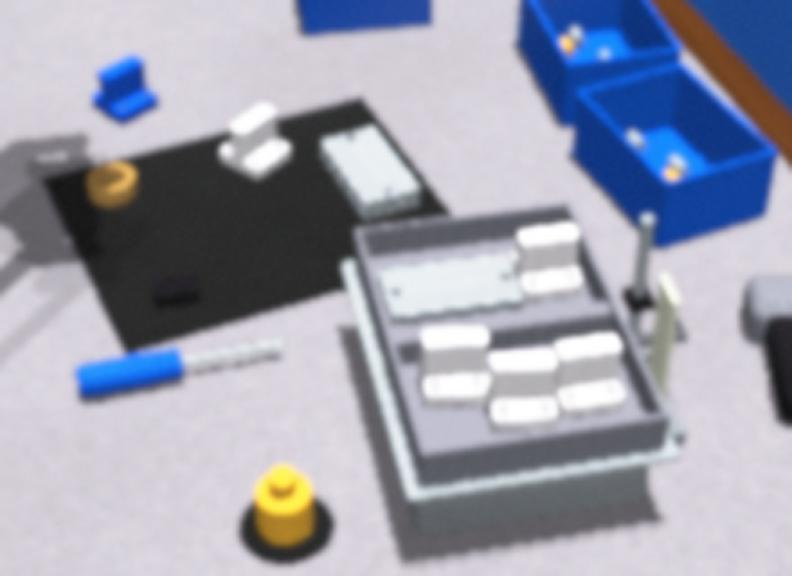

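View pics/d.png

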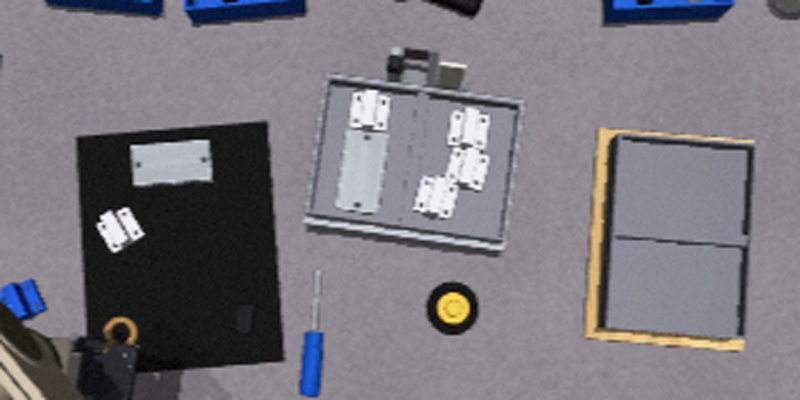

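View pics/g4.png

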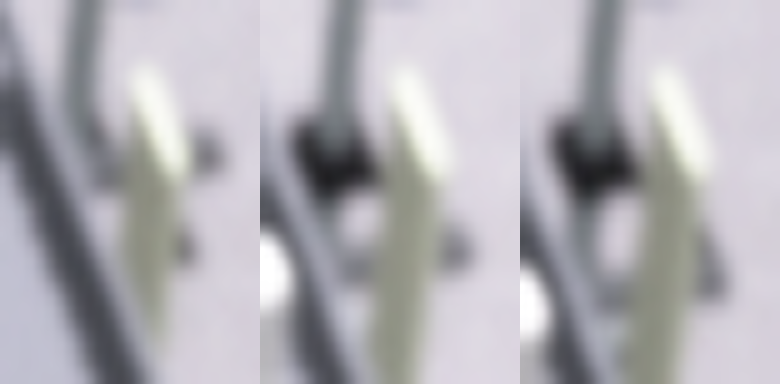

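View pics/g5.png

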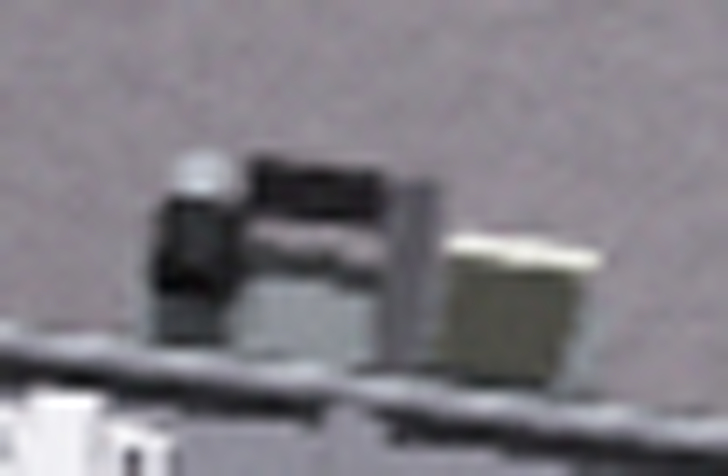

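```bash
python3 - <<'E'
from h import *
c=load('t27.png');s=load('s27.png')
T=lambda X,Y:(274+(X+.5)/14-.5,138+(Y+.5)/14-.5)
S=lambda X,Y:(330+(X-520+.5)/10-.5,200+(Y+.5)/12-.5)
print('ptr',tri(c,T(415,182),s,S(722,288)))
print('ptr2',tri(c,T(435,185),s,S(722,288)))
print('collar',tri(c,T(198,245),s,S(595,165)))
print('mark(s14)',tri(c,T(383,162),s,(330+(188.5)/10-.5,200+(250.5)/12-.5)))
# casting/plate/weight final
pad=lambda X,Y:(130+(X+.5)/2.5-.5,130+(Y+.5)/2.5-.5)
im=c['image'];hsv=cv2.cvtColor(im,cv2.COLOR_RGB2HSV)
y=(hsv[...,0]<40)&(hsv[...,0]>15)&(hsv[...,1]>150);y[:240]=0;y[270:]=0;y[:,:290]=0;y[:,:][:,330:]=0
Y,X=np.nonzero(y);print('weight',px2w(c,(X.mean(),Y.mean()),.03).round(4),len(X))
E
```

```text
ptr (array([ 0.74730384, -0.00263164,  0.05703059]), np.float64(0.004189459142076029))
ptr2 (array([ 0.74521537, -0.00678062,  0.06135373]), np.float64(0.005152564783072475))
collar (array([0.73260818, 0.04582176, 0.05771321]), np.float64(0.00391176338353288))
mark(s14) (array([0.74884161, 0.0054032 , 0.06155883]), np.float64(0.008232113007885601))
weight [ 0.4292 -0.0298  0.03  ] 142
```

Pointer (z ≈ 0.057–0.061) and mark/collar (z ≈ 0.058–0.062) agree within about 4 mm. Everything else is in place: weight on its pad at (0.429,−0.030), spare casting on the mat, and the other trays and plates unmoved. I'll hold still briefly, take a last look and hand in.

Request:
jog_arm:
  steps:
    - [0.4,0,0,0,0,0,0]
    - [0.4,0,0,0,0,0,0]
    - [0.4,0,0,0,0,0,0]
    - [0.4,0,0,0,0,0,0]

```text
t: 42.55
tool_pos: [0.3658, 0.3895, 0.2525]
orientation: [-0.199, -3.134, -0.004]
force: [-0.6, 0.5, 0.7]
opening: 0.0561
```

```bash
python3 - <<'E'
from h import *
snap('side','s28.png');a=cv2.imread('pics/s27.png').astype(int);b=cv2.imread('pics/s28.png').astype(int)
d=np.abs(a-b).max(2)[130:,160:];ys,xs=np.nonzero(d>40);print(len(xs), xs.min()+160 if len(xs) else '', ys.min()+130 if len(ys) else '')
crop('s28.png',160,130,380,290,3.6,'c.png')
E
```

```text
0
```

View pics/c.png

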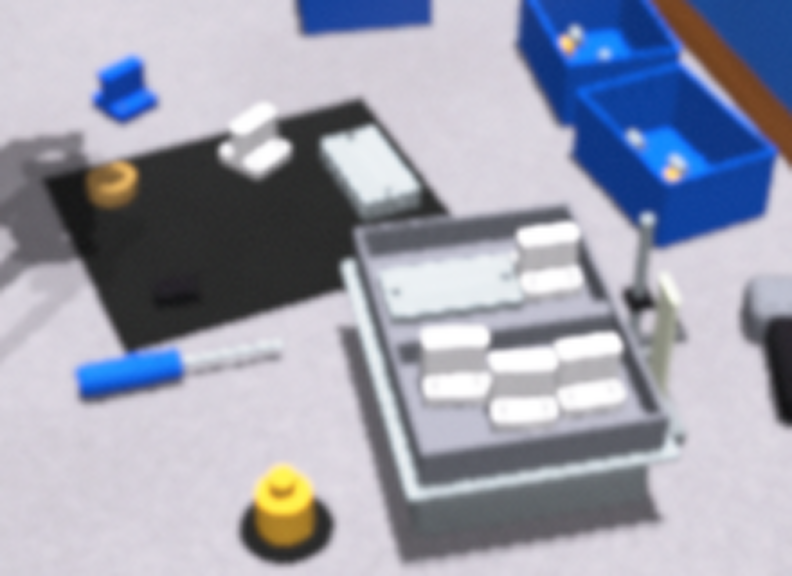

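The scene is at rest: no pixels changed between the last two side views. All parts are in place.

```bash
python3 -c "
from plant import robot
print(robot.close_job())"
```

```text
the job is handed in; nothing more can be done
None
```

I made up the kit and handed the job in at about 42.6 s of the 210 s. The check weight is on its pad, and the top tray is on the pan with the top plate flat on its floor and four of the five castings inside. The fifth casting stayed on the mat.

- **Placement:** the last views showed the weight within about 1 mm of the pad centre. The tray was flat and within a few mm of the pan centre. The spare casting, the lower trays and plates, the tape roll, the connector and the screwdriver looked unmoved. Nothing changed between the last two side pictures.
- **Pointer and mark:** I estimate the pointer is about 0–4 mm below the mark. With three castings it would have been about 6–8 mm above. This is the least certain check: a cream plate partly hides the mark in the side view, and the heights from the two cameras disagreed by about 4–5 mm.
- **Disturbance:** one casting was knocked a little toward the divider inside the tray during the run. It stayed upright, so I left it there.

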